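Tip fittings out of a screw-cap canister and stand the cylinders up for fitting

TASK

Set out the work for screwing air fittings into cylinders: unscrew the cap of the canister and put it aside, swing the canister over by its handle until every fitting inside has slid out into the steel pan, then swing it back upright and screw the cap fully down again so that no dust gets in. Stand every small cylinder that lies loose on the bench upright on the bench top, rod up, with its two ports facing squarely towards the front edge of the bench where the robot stands (before or after, as you like). Leave the other things where they are.

Things in the scene. Friction and masses are not known exactly. Their poses are not given: they have to be found in the camera images.
- stand: fixed bench yoke that carries the canister between two uprights. Origin: on the bench under the axle. The axle is 125 mm above it, parallel to the stand's y axis; the canister tips over towards the stand's -x, where the pan stands. Uprights and rest bars reach 167 mm up, within 46 mm of the centre along y.
- canister (a joint): tilt of the canister about the axle: 0 = upright on its stop, grows as it tips towards the stand's -x, 2.4 rad = stop, mouth steeply down over the pan. A stiff bearing: stays where it is left, takes about 8 to 10 N at the handle. Upright tube of aluminium, 53 mm outside, 46 mm bore, its floor 16 mm below the axle.
- tip_handle (a point): middle of the black round grip (12 mm thick, 52 mm long, parallel to the axle) on the canister's lever, 90 mm from the stand's centre towards the stand's -y. 75 mm from the axle's line; at joint 0 it leans 70 degrees from upright towards the stand's +x, and turns over the top to 67.5 degrees on the -x side as the canister tips.
- mouth (a point): centre of the canister's rim, 85 mm from the axle; its z axis points out of the mouth.
- cap: black ribbed screw cap, 66 mm across, 36 mm tall. Origin: centre of its open lower edge, z up through its closed top. Fully screwed down, the origin is 32 mm below the rim. Right-hand thread with three starts: clockwise from above closes, 21 mm down per turn (3.3 mm per rad); from tight it is free after about one turn (370 degrees), 21.6 mm up. It catches at any angle.
- pan: square steel pan, 150 x 150 x 35 mm, 3 mm walls, open on top. Origin: centre of its underside. Stands under the tipped canister's mouth.
- fitting_a: straight push-in air fitting: brass hexagon, black sleeve, blue collar; 42 mm long, 15 mm across, 30 g. Origin: centre of the hexagon's end face, z along the fitting. Starts inside the capped canister. May be absent.
- fitting_b: straight push-in air fitting: brass hexagon, black sleeve, blue collar; 42 mm long, 15 mm across, 30 g. Origin: centre of the hexagon's end face, z along the fitting. Starts inside the capped canister. May be absent.
- fitting_c: straight push-in air fitting: brass hexagon, black sleeve, blue collar; 42 mm long, 15 mm across, 30 g. Origin: centre of the hexagon's end face, z along the fitting. Starts inside the capped canister. May be absent.
- fitting_d: straight push-in air fitting: brass hexagon, black sleeve, blue collar; 42 mm long, 15 mm across, 30 g. Origin: centre of the hexagon's end face, z along the fitting. Starts inside the capped canister. May be absent.
- cyl_a: small compact pneumatic cylinder, 0.45 kg: square aluminium body 52 x 52 x 62 mm, from its one end a rod (16 mm across) sticks out to 106 mm. Origin: centre of the foot face (the end without rod); z runs along the axis to the rod end. The two round black ports are in the -x face. Starts lying, ports up. May be absent.
- cyl_b: small compact pneumatic cylinder, 0.45 kg: square aluminium body 52 x 52 x 62 mm, from its one end a rod (16 mm across) sticks out to 106 mm. Origin: centre of the foot face (the end without rod); z runs along the axis to the rod end. The two round black ports are in the -x face. Starts lying, ports up. May be absent.
- cyl_a_rod (a point): point on the rod of cyl_a, on the axis 84 mm from the foot face; the rod is firm to hold from 66 to 80 mm (16 mm round)
- cyl_b_rod (a point): point on the rod of cyl_b, on the axis 84 mm from the foot face; the rod is firm to hold from 66 to 80 mm (16 mm round)
- cyl_a_sight (a point): imaginary point 200 mm straight out from the axis of cyl_a through its ports: shows which way the ports face
- cyl_b_sight (a point): imaginary point 200 mm straight out from the axis of cyl_b through its ports: shows which way the ports face
- bench_front (a point): fixed point on the bench top straight ahead of the robot (x = 0.45, y = 0), axes as the world's: -x points straight to the bench's front edge and the robot
- tape_1: roll of black tape, 58 mm across, 19 mm high; not part of the job
- piston_1: piston with seal, 40 mm across, 14 mm high; not part of the job
- end_cap_1: square end cap, 56 x 56 x 18 mm; not part of the job
Not all that is in view belongs to the job. What is shaped like the cyl_a but blue or pink is not meant.

How it is judged:
By the outcome, as a careful person would: the job done as asked, in the order asked, and still so for the second after the job is handed in, with the robot touching nothing.
Of fitting_a, fitting_b, fitting_c, fitting_d only 2 to 4 are there at a start; the rules pass over those that are not, and their reading is None.
Of cyl_a, cyl_b only 1 to 2 are there at a start; the rules pass over those that are not, and their reading is None.
At some moment in a run one of cap, cyl_a, cyl_b may be knocked a few centimetres aside while the robot is not near it.
Once in a run the grip may slacken for a moment while it holds something.
It also fails if it takes over 210 s, if anything falls off the work surface, if the arm or the gripper's body presses on something with over 40 N, if the wrist force passes 120 N, or if a joint passes its speed limit or range.

ROBOT

A 7-joint arm with a two-finger parallel gripper is mounted at the origin on a cart in front of the work surface, level with it; the furniture and walls round the work are solid. World frame = base frame: x ahead of the robot, y to its left, z up, the work surface at z = 0. Lengths are in m, angles in degrees, forces in N, time in s.
With the tool pointing down it reaches from about 0.425 to 1.025 m from the base axis. Payload 9.4 kg.
Tool frame: the origin (TCP) lies midway between the tips of the shut fingers; the grasp point (between the pads) lies 19 mm behind it; z points along the fingers, x is the direction in which the jaws open and shut, and the axes are right-handed (so a half turn about z gives the same grasp; the last joint's range is limited). The gripper opens to 93 mm and grips with 3 to 60 N. Pads are 15 mm wide; open, the fingers measure 128 mm over their backs; the gripper's body (75 mm by 188 mm) begins 65 mm behind the grasp point.
Start: joints at [66.767, 34.337, -0.143, 91.639, 0.103, 54.024, -4.572], TCP at [0.234, -0.686, 0.219] pointing down, gripper open.
Joint ranges: [-147.43, 147.43], [-19.82, 112.94], [-74.19, 73.91], [6.32, 146.72], [-59.91, 239.91], [6.04, 106.73], [-150.56, 150.56]. Speed limits (degrees/s): [127.2, 127.2, 172.46, 172.46, 180, 180, 180].

INTERFACE

Orientations are given as a 3x3 rotation matrix whose columns are the frame's x, y, z axes.
In Python, from station import get_state, grab_frame, finish_job gives the robot as it stands. The module is installed in compiled form; this text tells all that it offers.
- The arm moves only by the shell command python3 -m pendant 'ROWS' [OPENING] [FORCE]. ROWS is JSON, a list of rows, each a list of 4 numbers: the shift along the world's x, y, z in units of 0.05 m (1.0 is 0.05 m), then the turn about the world's z in units of 4 degrees (1.0 is 4 degrees). A call has 1 to 8 rows; each row shifts and turns the commanded pose from where the row before left it; what a row does not reach is not made up. A row lasts 1/10 s, in which the tool goes at most 50 mm and 8.59 degrees, less where a joint would pass 70% of its speed; a pose out of reach is approached as far as the arm can. A call with a number of a shift or a turn outside -1 to 1 is refused whole. A call with a gripper value outside its range is refused whole. OPENING is the gripper command: -1 is shut, 1 is fully open, values between are in proportion, set as the call begins (- or left out, the last holds). The fingers move at their own pace and stop on an object; FORCE is the grip in N (left out, the last holds). Time passes only in rows, so rows that do not move let the fingers close. It gives the time, the measured TCP pose, the force and the opening at its end, in the units of the state.
- get_state(): the state, without advancing time (a new reading comes with each control period).
- grab_frame(name): name is "scene" or "top" or "wrist"; returns a dict with "img" (384x512x3 uint8, blue, green, red), "camera_matrix" (3x3 intrinsics, pixels), "extrinsics" (4x4, takes a point from world to camera coordinates). Camera axes: x right, y down, z forward; pixel columns grow to the right and rows downward; lengths in m; the calibration is good to about 2 mm. The wrist camera is an equidistant fisheye: a pixel r from the principal point sees the ray r / f radians off the axis. A picture is of the moment at which its call begins. There is no depth.
- finish_job(): hands the job in, once; it reports no verdict.
The state is a dict: "time_s": time; "joints": joint angles; "joint_vel": joint speeds; "tau": joint torques, N m; "tool_pos": TCP position; "eef_rot": TCP orientation; "force": force on the tool from outside, world axes, zero at the start; "moment": the same for the moment, N m; "finger_gap": finger opening in m.
Only numpy, scipy, OpenCV 4.12 (cv2) and the standard library are available. Lean on these libraries where they do the work, as an engineer would, in place of code of your own. Each camera call takes 0.05 s, during which the arm holds its last target. There are 200 camera calls.

## Working session

There is one attempt and no reset: what is moved stays moved. The work goes in short steps, Python scripts to look and compute and a shell command to move; the robot and the scene stay as the last step left them, time stands still between calls to the robot, and variables do not carry over. Pictures are saved under pics/ and viewed, about 12 in all and at most 16, crops included, and the job is handed in when it is done.

```bash
mkdir -p pics; cat > h.py <<'E'
import numpy as np, cv2
from station import get_state, grab_frame, finish_job
def cam(n):
    f=grab_frame(n); return f['img'],np.array(f['camera_matrix']),np.array(f['extrinsics'])
def ray(K,E,u,v,fish=False):
    x=(u-K[0,2])/K[0,0]; y=(v-K[1,2])/K[1,1]
    if fish:
        r=np.hypot(x,y); d=np.array([np.sin(r)*x/max(r,1e-9),np.sin(r)*y/max(r,1e-9),np.cos(r)])
    else: d=np.array([x,y,1.])
    R=E[:3,:3]; return -R.T@E[:3,3], R.T@d
def onz(K,E,u,v,z,fish=False):
    o,d=ray(K,E,u,v,fish); return o+d*(z-o[2])/d[2]
def proj(K,E,p,fish=False):
    c=E[:3,:3]@np.array(p)+E[:3,3]
    if fish:
        r=np.hypot(c[0],c[1]); t=np.arctan2(r,c[2]); return np.array([K[0,2]+K[0,0]*t*c[0]/r,K[1,2]+K[1,1]*t*c[1]/r])
    return np.array([K[0,0]*c[0]/c[2]+K[0,2],K[1,1]*c[1]/c[2]+K[1,2]])
E
python3 - <<'E'
from h import *
np.set_printoptions(precision=3,suppress=True)
s=get_state(); print(s)
for n in('scene','top'):
    i,K,E=cam(n); cv2.imwrite(f'pics/{n}0.png',cv2.resize(i,(800,600),interpolation=cv2.INTER_CUBIC)); np.savez(f'{n}0.npz',i=i,K=K,E=E); print(n,K,E)
E
```

```text
{'time_s': 0.0, 'joints': array([66.766, 34.383, -0.145, 91.68 ,  0.104, 54.025, -4.571]), 'joint_vel': array([-0.046, -0.158,  0.092,  0.065, -0.039,  0.113, -0.102]), 'tau': array([  0.   , -76.506,   1.498, -25.235,  -0.052,   0.017,   0.   ]), 'tool_pos': array([ 0.234, -0.686,  0.218]), 'eef_rot': array([[ 0.323, -0.946, -0.001],
       [-0.946, -0.323,  0.001],
       [-0.002,  0.   , -1.   ]]), 'force': array([-0.533,  0.11 ,  0.536]), 'moment': array([-0.041, -0.008, -0.034]), 'finger_gap': 0.09310666768636805}
scene [[365.176   0.    252.554]
 [  0.    365.176 189.874]
 [  0.      0.      1.   ]] [[-0.89  -0.457 -0.011  0.519]
 [-0.255  0.516 -0.818  0.191]
 [ 0.379 -0.725 -0.576  0.986]
 [ 0.     0.     0.     1.   ]]
top [[353.509   0.    254.95 ]
 [  0.    353.509 189.883]
 [  0.      0.      1.   ]] [[ 0.013 -1.     0.019  0.105]
 [-0.981 -0.017 -0.196  0.554]
 [ 0.196 -0.016 -0.98   1.021]
 [ 0.     0.     0.     1.   ]]
```

View pics/scene0.png

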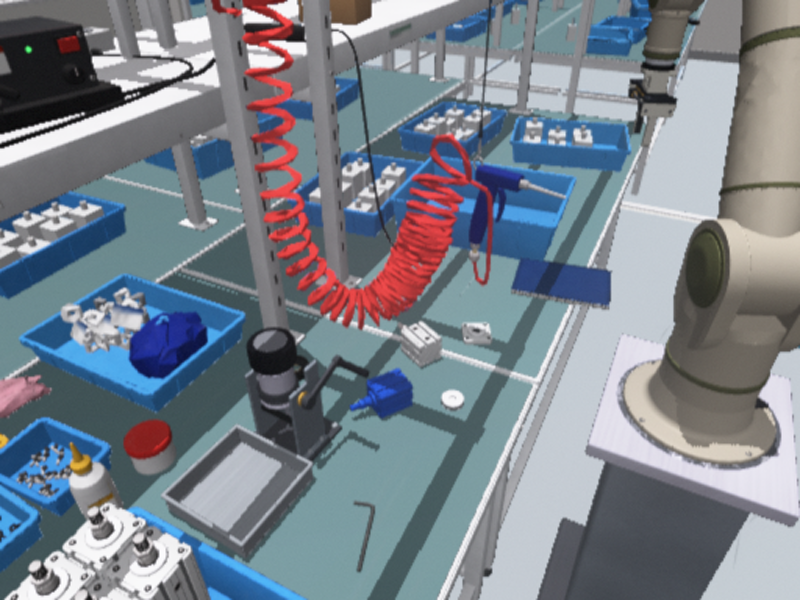

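View pics/top0.png

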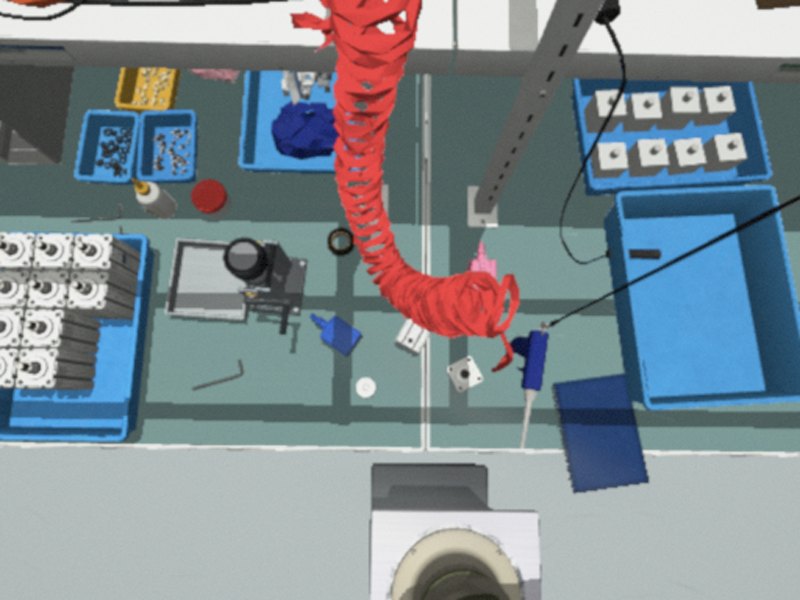

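```bash
cat >> h.py <<'E'
class V: pass
def load(n):
    d=np.load(n+'.npz'); return d['i'],d['K'],d['E']
def tri(K1,E1,p1,K2,E2,p2):
    o1,d1=ray(K1,E1,*p1); o2,d2=ray(K2,E2,*p2); d1/=np.linalg.norm(d1); d2/=np.linalg.norm(d2)
    t=np.linalg.lstsq(np.array([d1,-d2]).T,o2-o1,rcond=None)[0]; a=o1+t[0]*d1;b=o2+t[1]*d2
    return (a+b)/2,np.linalg.norm(a-b)
E
python3 - <<'E'
from h import *
np.set_printoptions(precision=3,suppress=True)
_,Ks,Es=load('scene0');_,Kt,Et=load('top0')
q=.64
def T(a,b): return tri(Ks,Es,np.array(a)*q,Kt,Et,np.array(b)*q)
print('cap top',T((272,343),(243,254)))
for a,b in [((340,320),(385,275)),((300,290),(365,240)),((440,230),(470,300)),((460,150),(505,290)),((400,280),(430,300))]: print('hose',T(a,b))
print('grip',T((350,367),(284,320)))
for n,p,z in [('cylrodface',(412,335),.052),('endcap',(465,373),.018),('piston',(365,387),.014),('tape',(340,240),.019),('blue',(338,333),.03),('pink',(482,262),.03),('pan tl',(177,241),.035),('pan bl',(167,316),.035),('pan br',(245,320),.035),('hex',(225,376),0),('cap z.2',(245,252),.2)]:
    print(n,onz(Kt,Et,p[0]*q,p[1]*q,z))
for n,p,z in [('pan l',(163,494),.035),('pan top',(238,429),.035),('pan bot',(247,557),.035),('pan r',(312,468),.035)]: print(n,onz(Ks,Es,p[0]*q,p[1]*q,z))
E
```

```text
cap top (array([0.587, 0.376, 0.209]), np.float64(0.005442985957613409))
hose (array([0.603, 0.147, 0.082]), np.float64(0.03158944141651946))
hose (array([0.652, 0.185, 0.157]), np.float64(0.03876239759149943))
hose (array([ 0.502, -0.003,  0.228]), np.float64(0.024965351687184285))
hose (array([ 0.485, -0.03 ,  0.374]), np.float64(0.03092786064393584))
hose (array([0.534, 0.06 , 0.143]), np.float64(0.00908655119284167))
grip (array([0.491, 0.316, 0.151]), np.float64(0.006162738338975747))
cylrodface [0.478 0.087 0.052]
endcap [ 0.409 -0.02   0.018]
piston [0.379 0.176 0.014]
tape [0.676 0.234 0.019]
blue [0.483 0.231 0.03 ]
pink [ 0.632 -0.055  0.03 ]
pan tl [0.662 0.559 0.035]
pan bl [0.51  0.564 0.035]
pan br [0.505 0.412 0.035]
hex [0.397 0.453 0.   ]
cap z.2 [0.596 0.377 0.2  ]
pan l [0.667 0.559 0.035]
pan top [0.651 0.415 0.035]
pan bot [0.499 0.58  0.035]
pan r [0.502 0.426 0.035]
```

```bash
python3 - <<'E'
from h import *
np.set_printoptions(precision=3,suppress=True)
_,Ks,Es=load('scene0');_,Kt,Et=load('top0')
q=.64
def T(a,b): return tri(Ks,Es,np.array(a)*q,Kt,Et,np.array(b)*q)
print('gun top',T((480,165),(543,325)),'nozzle tip',T((567,196),(524,447)),'gun butt',T((478,262),(515,345)))
print('gun body', T((515,180),(537,375)))
for a,b in [((450,140),(515,280)),((485,285),(500,368)),((260,200),(355,150)),((265,60),(360,60))]: print('hose',T(a,b))
i=load('scene0')[0]; j=load('top0')[0]
a=cv2.resize(i[180:280,190:340],(750,500),interpolation=cv2.INTER_CUBIC)
cv2.imwrite('pics/c1.png',a)
b=cv2.resize(j[140:270,190:350],(738,600),interpolation=cv2.INTER_CUBIC); cv2.imwrite('pics/c2.png',b)
E
```

```text
gun top (array([ 0.456, -0.09 ,  0.328]), np.float64(0.008456658327604769)) nozzle tip (array([ 0.287, -0.061,  0.313]), np.float64(0.004573218172367107)) gun butt (array([ 0.448, -0.098,  0.12 ]), np.float64(0.01221245203443134))
gun body (array([ 0.386, -0.083,  0.315]), np.float64(0.007464587505416612))
hose (array([ 0.502, -0.04 ,  0.385]), np.float64(0.01969202274759377))
hose (array([ 0.415, -0.075,  0.086]), np.float64(0.0007697275641309691))
hose (array([0.729, 0.189, 0.32 ]), np.float64(0.004369597539347024))
hose (array([0.716, 0.164, 0.542]), np.float64(0.024218625770045656))
```

View pics/c2.png

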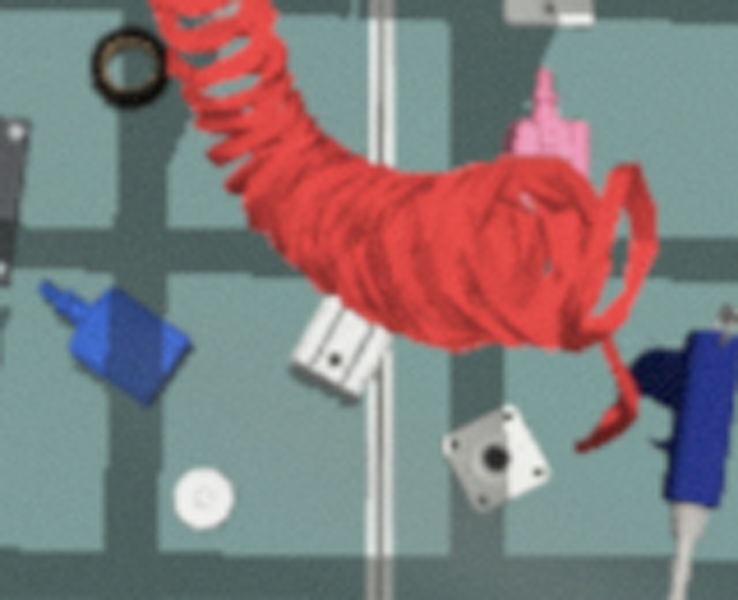

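```bash
python3 - <<'E'
from h import *
np.set_printoptions(precision=3,suppress=True)
_,Ks,Es=load('scene0');_,Kt,Et=load('top0')
q=.64
for v in (150,110,80,60,40,20,2):
    u=480+(v-150)*(490-480)/(-150)
    best=min((tri(Ks,Es,np.array((u,v))*q,Kt,Et,np.array((543+t*257,325-t*130))*q)[::-1] for t in np.linspace(0,1,200)),key=lambda z:z[0])
    print(v,best)
E
```

```text
150 (np.float64(0.004681441259169637), array([ 0.453, -0.081,  0.36 ]))
110 (np.float64(0.00014404117144226476), array([ 0.444, -0.06 ,  0.436]))
80 (np.float64(5.7880677186450614e-05), array([ 0.446, -0.063,  0.484]))
60 (np.float64(0.00010798535272950816), array([ 0.447, -0.067,  0.513]))
40 (np.float64(0.00011897420705358568), array([ 0.449, -0.07 ,  0.542]))
20 (np.float64(1.4312272240677509e-05), array([ 0.45 , -0.072,  0.571]))
2 (np.float64(4.464841700436928e-05), array([ 0.451, -0.074,  0.595]))
```

View pics/c1.png

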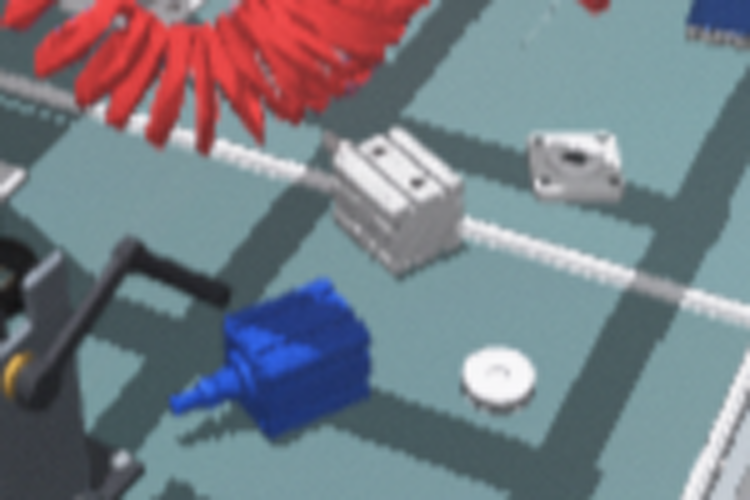

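```bash
python3 -m pendant '[[0,0,1,0],[0,0,1,0],[0,0,1,0],[0,0,1,0],[0,0,1,0],[0,0,0,0],[0,0,0,0]]' 1 30; python3 -m pendant '[[0.3,1,0,0],[0.3,1,0,0],[0.3,1,0,0],[0.3,1,0,0],[0.3,1,0,0],[0.3,1,0,0],[0,0,0,0],[0,0,0,0]]'; python3 -m pendant '[[0,0.6,0,0],[0,0.6,0,0],[-0.4,0.6,0,0],[-0.4,0,0,0],[-0.4,0,0,0],[0,0,0,0],[0,0,0,0]]'; python3 -c "
from h import *
s=get_state();print(s['joints'],s['eef_rot'].round(2))"
```

```text
time_s: 0.8
tool_pos: [0.2341, -0.6863, 0.4694]
eef_rot: [[0.323, -0.946, 0.001], [-0.946, -0.323, -0.002], [0.002, -0.0, -1.0]]
force: [0.7, -0.2, -1.8]
finger_gap: 0.093
time_s: 1.6
tool_pos: [0.3202, -0.3977, 0.4674]
eef_rot: [[0.325, -0.946, -0.002], [-0.946, -0.325, 0.001], [-0.002, 0.001, -1.0]]
force: [-0.4, -0.6, -0.4]
finger_gap: 0.0929
time_s: 2.3
tool_pos: [0.26, -0.3097, 0.468]
eef_rot: [[0.321, -0.947, -0.001], [-0.947, -0.321, 0.001], [-0.001, 0.0, -1.0]]
force: [0.1, 0.9, 0.0]
finger_gap: 0.0931
[ 48.53965053  -1.83047139  -6.31634759 107.96350912  -0.21783064
  73.91081991 -29.00529979] [[ 0.32 -0.95 -0.  ]
 [-0.95 -0.32  0.  ]
 [-0.    0.   -1.  ]]
```

```bash
python3 -m pendant '[[0.3,0.9,0,0],[0.3,0.9,0,0],[0.3,0.9,0,0],[0.3,0.9,0,0],[0,1,0,0],[0,1,0,0],[0,1,0,0],[0,1,0,0]]'; python3 -m pendant '[[0,1,0,0],[0,1,0,0],[0,1,0,0],[0,0,0,0],[0,0,0,0]]';  python3 - <<'E'
from h import *
s=get_state();print(s['joints'],s['eef_rot'].round(2))
i,K,E=cam('wrist'); np.savez('w1.npz',i=i,K=K,E=E); cv2.imwrite('pics/w1.png',cv2.resize(i,(800,600))); print(K,E)
E
```

```text
time_s: 3.1
tool_pos: [0.3206, 0.0734, 0.4685]
eef_rot: [[0.323, -0.946, -0.0], [-0.946, -0.323, 0.001], [-0.001, -0.0, -1.0]]
force: [1.6, 0.7, -0.3]
finger_gap: 0.0931
time_s: 3.6
tool_pos: [0.3207, 0.2219, 0.4683]
eef_rot: [[0.326, -0.946, -0.002], [-0.946, -0.326, 0.002], [-0.002, 0.002, -1.0]]
force: [0.4, -0.6, -0.2]
finger_gap: 0.0932
[  22.2314834    -1.69018371  -60.87117629  107.0213258    -1.70062317
   73.84661786 -109.15405093] [[ 0.33 -0.95 -0.  ]
 [-0.95 -0.33  0.  ]
 [-0.    0.   -1.  ]]
[[297.31863964   0.         251.98094757]
 [  0.         297.31863964 190.57663389]
 [  0.           0.           1.        ]] [[ 0.32593988 -0.94538485 -0.00326847  0.10814329]
 [-0.91742898 -0.31713239  0.24031462  0.27681303]
 [-0.22822634 -0.07532953 -0.97068955  0.72195638]
 [ 0.          0.          0.          1.        ]]
```

View pics/w1.png

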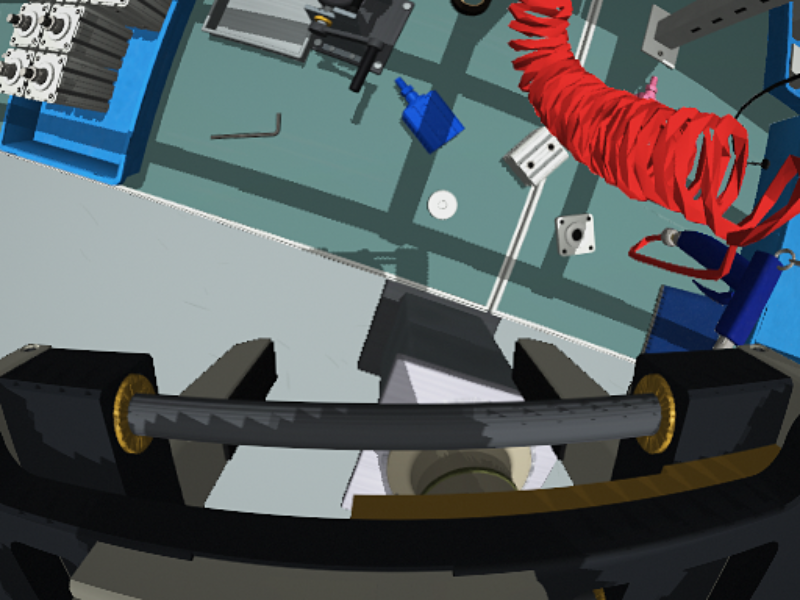

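```bash
python3 -m pendant '[[0.75,0.45,0,0],[0.75,0.45,0,0],[0.75,0.45,0,0],[0.75,0.45,0,0],[0.75,0.45,0,0],[0.75,0.45,-0.5,0],[0.75,0.4,-0.5,0],[0,0,0,0]]'; python3 -m pendant '[[0,0,0,0],[0,0,0,0]]';  python3 - <<'E'
from h import *
s=get_state();print(s['joints'],s['eef_rot'].round(2))
i,K,E=cam('wrist'); np.savez('w2.npz',i=i,K=K,E=E); cv2.imwrite('pics/w2.png',cv2.resize(i,(800,600)))
h=cv2.cvtColor(i,cv2.COLOR_BGR2HSV); print(-E[:3,:3].T@E[:3,3])
print(proj(K,E,[.587,.376,.214],True)*1.5625)
E
```

```text
time_s: 4.45
tool_pos: [0.5874, 0.3738, 0.4111]
eef_rot: [[0.319, -0.948, -0.007], [-0.948, -0.319, -0.005], [0.003, 0.008, -1.0]]
force: [0.8, -0.9, 0.2]
finger_gap: 0.0931
time_s: 4.65
tool_pos: [0.5823, 0.3753, 0.4195]
eef_rot: [[0.323, -0.947, 0.0], [-0.947, -0.323, -0.0], [0.0, -0.0, -1.0]]
force: [-0.6, 0.0, 1.2]
finger_gap: 0.0927
[  -5.24772021   32.90705118  -57.23432268   78.85187811   27.44711361
   82.74713037 -132.70695318] [[ 0.32 -0.95  0.  ]
 [-0.95 -0.32 -0.  ]
 [ 0.   -0.   -1.  ]]
[0.64465376 0.39790489 0.58602877]
[396.62730314 262.20131601]
```

View pics/w2.png

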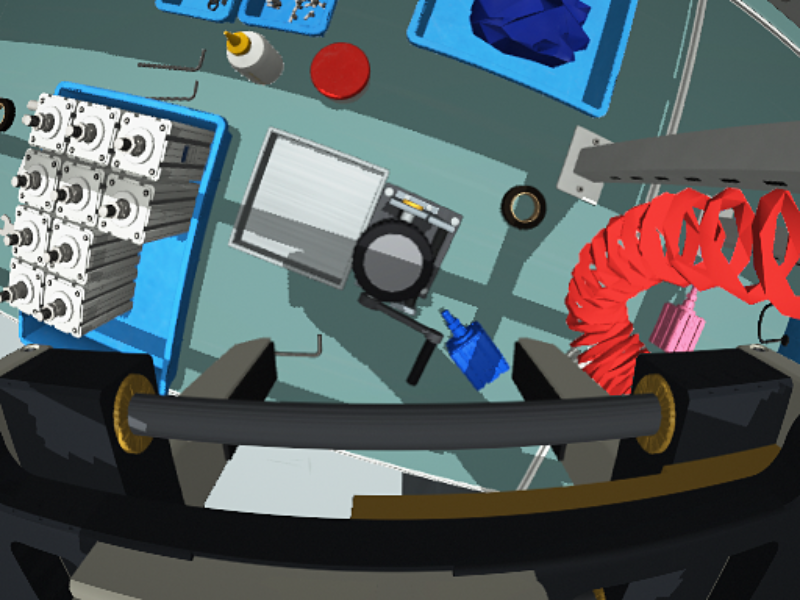

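```bash
python3 - <<'E'
from h import *
np.set_printoptions(precision=4,suppress=True)
i,K,E=load('w2')
g=cv2.cvtColor(i,cv2.COLOR_BGR2GRAY)
c=cv2.HoughCircles(cv2.GaussianBlur(g,(3,3),0)[120:220,200:310],cv2.HOUGH_GRADIENT,1,100,param1=80,param2=12,minRadius=15,maxRadius=32);print(c)
for x,y,r in c[0]: print(onz(K,E,x+200,y+120,.214,True),onz(K,E,x+200,y+120,.196,True))
for p,z in [((393,262),.214),((437,222),.16),((428,345),.151),((410,380),.151)]: print(onz(K,E,p[0]*.64,p[1]*.64,z,True))
# pan corners
for p in [(272,128),(387,177),(343,287),(231,245)]: print('pan',onz(K,E,p[0]*.64,p[1]*.64,.035,True))
E
```

```text
[[[51.5 45.5 27. ]]]
[0.5888 0.3798 0.214 ] [0.5861 0.3789 0.196 ]
[0.5862 0.3788 0.214 ]
[0.6262 0.3499 0.16  ]
[0.5087 0.3158 0.151 ]
[0.4671 0.3201 0.151 ]
pan [0.6673 0.5598 0.035 ]
pan [0.652  0.4091 0.035 ]
pan [0.5093 0.4175 0.035 ]
pan [0.5151 0.5679 0.035 ]
```

```bash
python3 -m pendant '[[0.1,0.06,-0.7,0],[0,0,-0.8,0],[0,0,-0.8,0],[0,0,-0.8,0],[0,0,-0.8,0],[0,0,-0.6,0],[0,0,-0.28,0],[0,0,0,0]]'; python3 -m pendant '[[0,0,0,0],[0,0,0,0],[0,0,0,0],[0,0,0,0],[0,0,0,0],[0,0,0,0],[0,0,0,0],[0,0,0,0]]' -1 50
```

```text
time_s: 5.5
tool_pos: [0.5873, 0.378, 0.1795]
eef_rot: [[0.323, -0.947, -0.001], [-0.947, -0.323, -0.001], [0.001, 0.001, -1.0]]
force: [0.5, 0.2, 1.1]
finger_gap: 0.0927
time_s: 6.3
tool_pos: [0.588, 0.3789, 0.1809]
eef_rot: [[0.323, -0.947, 0.001], [-0.947, -0.323, -0.0], [0.001, -0.001, -1.0]]
force: [-1.2, -1.4, 7.3]
finger_gap: 0.0657
```

```bash
python3 -m pendant '[[0,0,0.005,1],[0,0,0.005,1],[0,0,0.005,1],[0,0,0.005,1],[0,0,0.005,1],[0,0,0.005,1],[0,0,0.005,1],[0,0,0.005,1]]'; python3 -m pendant '[[0,0,0.005,1],[0,0,0.005,1],[0,0,0.005,1],[0,0,0.005,1],[0,0,0.005,1],[0,0,0.005,1],[0,0,0.005,1],[0,0,0.005,1]]'; python3 -c "
from h import *
s=get_state();print(s['joints'],s['force'],s['moment'])"
```

```text
time_s: 7.1
tool_pos: [0.5876, 0.3791, 0.1819]
eef_rot: [[0.777, -0.629, 0.0], [-0.629, -0.777, 0.0], [-0.0, -0.0, -1.0]]
force: [-0.2, 0.5, -1.1]
finger_gap: 0.0653
time_s: 7.9
tool_pos: [0.5873, 0.3802, 0.1842]
eef_rot: [[0.993, -0.121, 0.0], [-0.121, -0.993, 0.002], [-0.0, -0.002, -1.0]]
force: [0.3, 3.0, -0.6]
finger_gap: 0.0654
[ -1.6837127   49.73678604 -66.01720268  94.61917476  48.36543868
  68.70156432 -86.23917273] [ 0.31829643  2.9566939  -0.5801517 ] [ 0.63555298  0.03761885 -0.03038715]
```

```bash
for k in 1; do python3 -m pendant '[[0,0,0.005,1],[0,0,0.005,1],[0,0,0.005,1],[0,0,0.005,1],[0,0,0.005,1],[0,0,0.005,1],[0,0,0.005,1],[0,0,0.005,1]]'; python3 -m pendant '[[0,0,0.005,1],[0,0,0.005,1],[0,0,0.005,1],[0,0,0.005,1],[0,0,0.005,1],[0,0,0.005,1],[0,0,0.005,1],[0,0,0.005,1]]'; done| grep -v time; python3 -c "
from h import *
s=get_state();print(s['joints'],s['force'],s['moment'])"
```

```text
tool_pos: [0.5856, 0.3808, 0.187]
eef_rot: [[0.906, 0.424, -0.002], [0.424, -0.906, 0.002], [-0.001, -0.003, -1.0]]
force: [-5.8, 2.1, 5.8]
finger_gap: 0.0657
tool_pos: [0.5843, 0.3803, 0.1888]
eef_rot: [[0.543, 0.84, -0.004], [0.84, -0.543, 0.001], [-0.001, -0.004, -1.0]]
force: [-10.8, -0.5, 7.2]
finger_gap: 0.0658
[  0.19859126  52.68555488 -72.26093108  94.4399266   52.04331454
  73.20651667 -25.24355279] [-10.78872946  -0.54348576   7.23182031] [-0.26098321  2.42314634 -0.32248472]
```

```bash
(python3 -m pendant '[[0,0,0,0],[0,0,0,0],[0,0,0,0],[0,0,0.3,0],[0,0,0.8,-1],[0,0,1,-1],[0,0,1,-1],[0,0,1,-1]]' 1; python3 -m pendant '[[-0.3,0.9,1,-1],[-0.6,0.8,0,-1],[-0.7,0.7,0,-1],[-0.8,0.6,0,-1],[-0.9,0.5,0,-1],[-0.9,0.5,0,-1],[-0.9,0.4,0,-1],[-0.9,0.4,0,-1]]';  python3 -m pendant '[[-0.9,0.3,0,0],[-0.9,0.2,0,0],[0,0,0,0],[0,0,0,0]]')|grep -v force; python3 -c "
from h import *
s=get_state();print(s['joints'])"
```

```text
time_s: 10.3
tool_pos: [0.587, 0.3791, 0.3963]
eef_rot: [[0.758, 0.652, 0.001], [0.652, -0.758, 0.001], [0.001, -0.001, -1.0]]
finger_gap: 0.0926
time_s: 11.1
tool_pos: [0.2919, 0.6059, 0.4305]
eef_rot: [[0.989, 0.151, 0.0], [0.151, -0.989, 0.001], [0.0, -0.001, -1.0]]
finger_gap: 0.0928
time_s: 11.5
tool_pos: [0.2024, 0.6305, 0.4306]
eef_rot: [[0.988, 0.157, 0.001], [0.157, -0.988, 0.001], [0.001, -0.001, -1.0]]
finger_gap: 0.093
[-40.60575412  31.63330542 -62.65815712  81.87145761  28.03611557
  83.14409307 -93.92285609]
```

```bash
(python3 -m pendant '[[-0.3,-1,0,0],[-0.3,-1,0,0],[-0.3,-1,0,0],[-0.3,-1,0,0],[-0.3,-1,0,0],[0,-0.6,0,0],[0,0,0,0],[0,0,0,0]]'; python3 -c "
from h import *
s=get_state();print(s['joints'])";  python3 -m pendant '[[0.8,-0.3,0,0],[0.8,-0.4,0,0],[0.8,-0.6,0,0],[0.6,-0.7,0,0],[0.5,-0.8,0,0],[0.3,-0.9,0,0],[0,0,0,0],[0,0,0,0]]')|grep -v force; python3 -c "
from h import *
s=get_state();print(s['joints'])"
```

```text
time_s: 12.3
tool_pos: [0.1341, 0.3607, 0.43]
eef_rot: [[0.989, 0.148, 0.004], [0.148, -0.989, 0.001], [0.004, -0.0, -1.0]]
finger_gap: 0.0924
[-3.72175764e+00 -2.51185447e-01 -7.11688379e+01  1.11478141e+02
 -5.40702582e-02  6.84996819e+01 -6.63523027e+01]
time_s: 13.1
tool_pos: [0.3237, 0.1762, 0.4289]
eef_rot: [[0.988, 0.153, -0.002], [0.153, -0.988, 0.001], [-0.001, -0.002, -1.0]]
finger_gap: 0.0929
[ 16.82987489  -2.83507393 -49.64731613 113.41308612  -2.44702605
  68.47830287 -23.11013263]
```

```bash
(python3 -m pendant '[[0.85,0.6,0,-1],[0.85,0.6,0,-1],[0.85,0.6,0,-1],[0.85,0.6,0,-1],[0.85,0.6,0,-1],[0.85,0.6,0,-1],[0.1,0.4,0,-1],[0,0,0,-1]]')|grep -v force; python3 -c "
from h import *
s=get_state();print(s['joints'])";  (python3 -m pendant '[[-0.5,0.8,0,-1],[-0.6,0.8,0,-1],[-0.7,0.7,0,-1],[-0.8,0.6,0,-1],[-0.9,0.5,0,-1],[-0.9,0.5,0,-1],[-0.9,0.4,0,-1],[-0.9,0.4,0,-1]]';  python3 -m pendant '[[-0.9,0.3,0,0],[-0.9,0.2,0,0],[-1,0,0,0],[-1,0,0,0],[-1,0,0,0],[0,0,0,0],[0,0,0,0]]')|grep -v force; python3 -c "
from h import *
s=get_state();print(s['joints'])"; (python3 -m pendant '[[0,-1,0,0],[0,-1,0,0],[0,-1,0,0],[0,-1,0,0],[0,-1,0,0],[0,-0.6,0,0],[0,0,0,0],[0,0,0,0]]'; python3 -m pendant '[[1,0,0,0],[1,0,0,0],[0.8,-0.3,0,0],[0.8,-0.6,0,0],[0.6,-0.7,0,0],[0.5,-0.8,0,0],[0.3,-0.9,0,0],[0,0,0,0]]')|grep -v force; python3 -c "
from h import *
s=get_state();print(s['joints'])"
```

```text
time_s: 13.9
tool_pos: [0.5721, 0.3752, 0.4261]
eef_rot: [[0.92, -0.392, -0.005], [-0.392, -0.92, 0.002], [-0.006, -0.0, -1.0]]
finger_gap: 0.0931
[-10.86589416  28.61036991 -45.11975091  79.63581783  19.83760444
  79.99784487 -78.92263427]
time_s: 14.7
tool_pos: [0.2607, 0.6054, 0.4281]
eef_rot: [[0.571, -0.821, -0.002], [-0.821, -0.571, 0.0], [-0.001, 0.002, -1.0]]
finger_gap: 0.0928
time_s: 15.4
tool_pos: [0.0475, 0.6294, 0.4268]
eef_rot: [[0.578, -0.816, 0.001], [-0.816, -0.578, -0.004], [0.004, 0.001, -1.0]]
finger_gap: 0.0926
[ -81.15949203   19.32992454  -13.92638289   87.7762477     4.82659383
   73.73588414 -150.372319  ]
time_s: 16.2
tool_pos: [0.0535, 0.3487, 0.428]
eef_rot: [[0.57, -0.821, 0.002], [-0.821, -0.57, -0.002], [0.003, -0.001, -1.0]]
finger_gap: 0.0932
time_s: 17.0
tool_pos: [0.3056, 0.1791, 0.4276]
eef_rot: [[0.565, -0.825, 0.002], [-0.825, -0.565, -0.006], [0.006, 0.002, -1.0]]
finger_gap: 0.0927
[-54.6387652   -6.50463299  12.93954655 117.39092052   1.89637574
  69.09423059 -98.03416577]
```

```bash
(python3 -m pendant '[[0.8,0.55,0,-1],[0.8,0.55,0,-1],[0.8,0.55,0,-1],[0.8,0.55,0,-1],[0.8,0.55,0,-1],[0.8,0.55,0,-1],[0.83,0.7,0,-1],[0,0,0,0]]';python3 -m pendant '[[0,0,0,0],[0,0,0,0]]')|grep -v force; python3 -c "
from h import *
s=get_state();print(s['joints'])
i,K,E=cam('wrist'); np.savez('w3.npz',i=i,K=K,E=E); cv2.imwrite('pics/w3.png',cv2.resize(i,(800,600)))
print(proj(K,E,[.587,.379,.221],True)*1.5625)"
```

```text
time_s: 17.8
tool_pos: [0.5846, 0.3859, 0.4218]
eef_rot: [[0.12, -0.993, -0.003], [-0.993, -0.12, -0.008], [0.008, 0.004, -1.0]]
finger_gap: 0.093
time_s: 18.0
tool_pos: [0.5811, 0.3802, 0.4267]
eef_rot: [[0.12, -0.993, -0.001], [-0.993, -0.12, -0.005], [0.005, 0.002, -1.0]]
finger_gap: 0.0932
[ -50.31039037   24.79911973   19.87751367   80.87367447   -8.23762036
   75.99761193 -113.20220134]
[396.94146925 259.98350863]
```

View pics/w3.png

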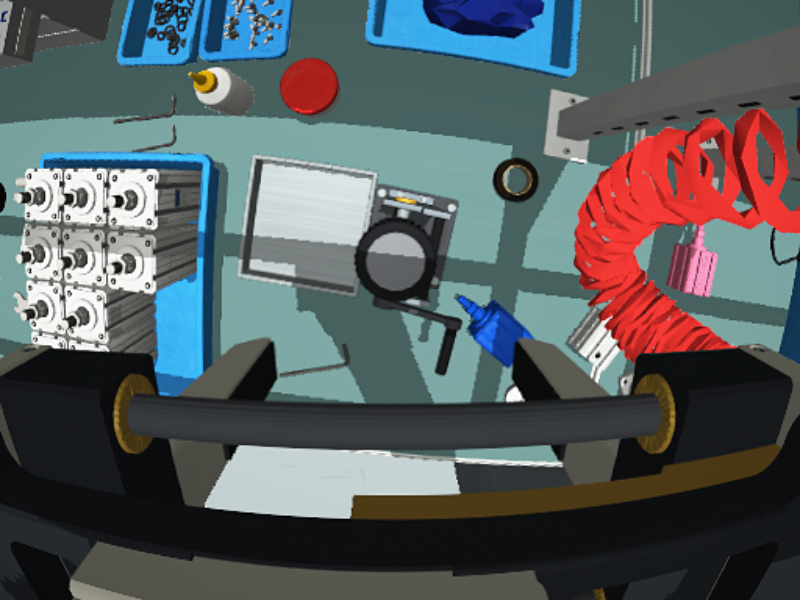

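```bash
(python3 -m pendant '[[0.12,0,-0.7,0],[0,0,-0.8,0],[0,0,-0.8,0],[0,0,-0.8,0],[0,0,-0.8,0],[0,0,-0.6,0],[0,-0.02,-0.25,0],[0,0,0,0]]'; python3 -m pendant '[[0,0,0,0],[0,0,0,0],[0,0,0,0],[0,0,0,0],[0,0,0,0],[0,0,0,0],[0,0,0,0]]' -1 50; for k in 1; do python3 -m pendant '[[0,0,0.005,1],[0,0,0.005,1],[0,0,0.005,1],[0,0,0.005,1],[0,0,0.005,1],[0,0,0.005,1],[0,0,0.005,1],[0,0,0.005,1]]'; python3 -m pendant '[[0,0,0.005,1],[0,0,0.005,1],[0,0,0.005,1],[0,0,0.005,1],[0,0,0.005,1],[0,0,0.005,1],[0,0,0.005,1],[0,0,0.005,1]]'; done)| grep -v time; python3 -c "
from h import *
s=get_state();print(s['joints'],s['force'],s['moment'])"
```

```text
tool_pos: [0.5862, 0.3787, 0.1897]
eef_rot: [[0.12, -0.993, -0.002], [-0.993, -0.12, -0.005], [0.004, 0.002, -1.0]]
force: [0.2, -0.0, -0.3]
finger_gap: 0.0931
tool_pos: [0.5874, 0.379, 0.1911]
eef_rot: [[0.12, -0.993, 0.001], [-0.993, -0.12, -0.004], [0.004, -0.0, -1.0]]
force: [-1.0, -2.1, 6.3]
finger_gap: 0.0659
tool_pos: [0.5869, 0.3796, 0.193]
eef_rot: [[0.63, -0.777, 0.002], [-0.777, -0.63, -0.003], [0.003, 0.0, -1.0]]
force: [-2.0, -0.7, 6.6]
finger_gap: 0.0656
tool_pos: [0.5864, 0.3801, 0.1949]
eef_rot: [[0.946, -0.324, 0.003], [-0.324, -0.946, -0.001], [0.003, 0.0, -1.0]]
force: [-2.4, -0.0, 5.9]
finger_gap: 0.0659
[-36.57863327  33.77698438  -1.73639622  96.65320857   1.46868843
  49.49947963 -57.90159326] [-2.3505196  -0.04872943  5.92190995] [-0.21670879  0.79415587 -0.24355982]
```

```bash
(python3 -m pendant '[[0,0,0.005,1],[0,0,0.005,1],[0,0,0.005,1],[0,0,0.005,1],[0,0,0.005,1],[0,0,0.005,1],[0,0,0.005,1],[0,0,0.005,1]]'; python3 -m pendant '[[0,0,0.005,1],[0,0,0.005,1],[0,0,0.005,1],[0,0,0.005,1],[0,0,0.005,1],[0,0,0.005,1],[0,0,0.005,1],[0,0,0.005,1]]'; python3 -m pendant '[[0,0,0.005,1],[0,0,0.005,1],[0,0,0.005,1],[0,0,0.005,1],[0,0,0.005,1],[0,0,0.005,1],[0,0,0.005,1],[0,0,0.005,1]]';python3 -m pendant '[[0,0,0.005,1],[0,0,0.005,1],[0,0,0.005,1],[0,0,0.005,1],[0,0,0.005,1],[0,0,0.005,1],[0,0,0.005,1],[0,0,0.005,1]]';python3 -m pendant '[[0,0,0.005,1],[0,0,0.005,1],[0,0,0.005,1],[0,0,0.005,1],[0,0,0.005,1],[0,0,0.005,1],[0,0,0.005,1],[0,0,0.005,1]]')| egrep -v "time|rot"; python3 -c "
from h import *
s=get_state();print(s['joints'],s['force'],s['moment'],s['eef_rot'])"
```

```text
tool_pos: [0.5856, 0.3802, 0.1968]
force: [-5.8, 0.4, 5.4]
finger_gap: 0.066
tool_pos: [0.5851, 0.3799, 0.1988]
force: [-6.8, -1.1, 7.3]
finger_gap: 0.0661
tool_pos: [0.5844, 0.3791, 0.2006]
force: [-8.5, -3.8, 8.8]
finger_gap: 0.0661
tool_pos: [0.5848, 0.3779, 0.2024]
force: [-8.0, -5.8, 7.8]
finger_gap: 0.0657
tool_pos: [0.5851, 0.3775, 0.2041]
force: [-5.6, -6.4, 8.2]
finger_gap: 0.0659
[-10.44702789  39.89406315 -45.3767501   94.35149025  31.69173319
  59.70059787  75.28132333] [-5.61519443 -6.375149    8.18722601] [-1.56751687  1.20521878 -0.22340359] [[-0.77741102  0.6289691  -0.00547548]
 [ 0.62898337  0.77741774 -0.00125426]
 [ 0.00346784 -0.00441906 -0.99998422]]
```

```bash
(python3 -m pendant '[[0,0,0.005,1],[0,0,0.005,1],[0,0,0.005,1],[0,0,0.005,1],[0,0,0.005,1],[0,0,0.005,1],[0,0,0.005,1],[0,0,0.005,1]]'; python3 -m pendant '[[0,0,0.05,0],[0,0,0.05,0],[0,0,0.1,0],[0,0,0.1,0],[0,0,0,0]]')| egrep -v "time|rot"; python3 -c "
from h import *
s=get_state();print(s['joints'],s['force'],s['moment'])"
```

```text
tool_pos: [0.5857, 0.3775, 0.2062]
force: [-4.4, -6.5, 5.8]
finger_gap: 0.0658
tool_pos: [0.5873, 0.3807, 0.2227]
force: [-0.5, -0.3, -0.5]
finger_gap: 0.0661
[ -6.38218061  41.79886605 -53.97198796  92.85539479  36.44329805
  64.43892093 103.21535293] [-0.48937768 -0.30652497 -0.50738575] [ 0.09972949 -0.03790936  0.05489936]
```

```bash
(python3 -m pendant '[[0,0,0.5,0],[0,0,0.5,-1],[-0.3,-0.1,0.5,-1],[-0.6,-0.15,0,-1],[-0.6,-0.15,0,-1],[-0.6,-0.15,0,-1],[-0.6,-0.15,0,-1],[-0.6,-0.15,0,-1]]'; python3 -m pendant '[[-0.5,-0.06,0,-1],[0,0,0,-1],[0,0,0,-1],[0,0,0,-1],[0,0,0,-1],[0,0,0,-1],[0,0,0,-1],[0,0,0,-1]]';python3 -m pendant '[[0,0,0,-1],[0,0,0,-1],[0,0,0,-1],[0,0,0,-1],[0,0,0,-1],[0,0,0,-1],[0,0,0,0]]')| egrep -v "time"; python3 -c "
from h import *
s=get_state();print(s['joints'],s['force'],s['moment'])"
```

```text
tool_pos: [0.4207, 0.3371, 0.2966]
eef_rot: [[-0.817, 0.577, -0.002], [0.577, 0.817, 0.004], [0.004, 0.003, -1.0]]
force: [-0.5, 0.7, -0.6]
finger_gap: 0.0661
tool_pos: [0.3969, 0.3346, 0.2966]
eef_rot: [[-0.387, 0.922, 0.0], [0.922, 0.387, 0.005], [0.005, 0.002, -1.0]]
force: [-0.6, -0.4, -0.4]
finger_gap: 0.0658
tool_pos: [0.3968, 0.3345, 0.2967]
eef_rot: [[0.02, 1.0, 0.002], [1.0, -0.02, 0.005], [0.005, 0.002, -1.0]]
force: [1.1, -0.7, -1.8]
finger_gap: 0.0662
[-15.11831466  18.90470166 -40.66366869 111.43627763  14.92826231
  54.63469098  25.95432248] [ 1.10544576 -0.73554102 -1.7713209 ] [ 0.10313151 -0.11042549  0.02583728]
```

```bash
(python3 -m pendant '[[0,0,-0.9,0],[0,0,-0.9,0],[0,0,-0.9,0],[0,0,-0.9,0],[0,0,-0.9,0],[0,0,-0.7,0],[0,0,-0.5,0],[0,0,0,0]]'; python3 -m pendant '[[0,0,-0.04,0],[0,0,-0.04,0],[0,0,0,0]]')| egrep -v "time|rot"
```

```text
tool_pos: [0.3955, 0.3338, 0.0086]
force: [0.6, 0.6, 0.1]
finger_gap: 0.0658
tool_pos: [0.3976, 0.3343, 0.0083]
force: [-0.4, -0.1, -0.3]
finger_gap: 0.0661
```

```bash
(python3 -m pendant '[[0,0,-0.04,0],[0,0,0,0],[0,0,0,0]]';python3 -m pendant '[[0,0,-0.04,0],[0,0,0,0],[0,0,0,0]]')| egrep -v "time|rot"; python3 -c "
from h import *
s=get_state();print(s['joints'])"
```

```text
tool_pos: [0.3971, 0.3339, 0.0055]
force: [0.4, -0.5, 1.1]
finger_gap: 0.0661
tool_pos: [0.3974, 0.334, 0.0048]
force: [-1.1, -2.1, 24.8]
finger_gap: 0.0659
[-33.70047758  41.27823615 -18.33422897 126.39690878  42.24514378
  17.94806589   0.50518971]
```

```bash
(python3 -m pendant '[[0,0,0,0],[0,0,0,0],[0,0,0,0],[0,0,0.4,0],[0,0,1,0],[0,0,1,0],[0,0,1,0],[0,0,1,0]]' 1; python3 -m pendant '[[0.4,-0.1,0.8,-0.6],[0.75,-0.12,0,-0.6],[0.72,-0.12,0,0],[0,0,0,0],[0,0,0,0]]')| egrep -v "time"; python3 -c "
from h import *
s=get_state();print(s['joints'])
i,K,E=cam('wrist'); np.savez('w4.npz',i=i,K=K,E=E); cv2.imwrite('pics/w4.png',cv2.resize(i,(800,600)))"
```

```text
tool_pos: [0.3964, 0.3334, 0.2249]
eef_rot: [[0.019, 1.0, -0.0], [1.0, -0.019, 0.003], [0.003, -0.0, -1.0]]
force: [1.5, 0.8, -0.7]
finger_gap: 0.0928
tool_pos: [0.4905, 0.3163, 0.2624]
eef_rot: [[0.104, 0.995, -0.0], [0.995, -0.104, 0.003], [0.003, -0.0, -1.0]]
force: [-0.4, 0.5, 0.1]
finger_gap: 0.0932
[-11.4048261   25.8587832  -38.24461125 106.26442871  19.24481084
  54.32799953  25.80095159]
```

View pics/w4.png

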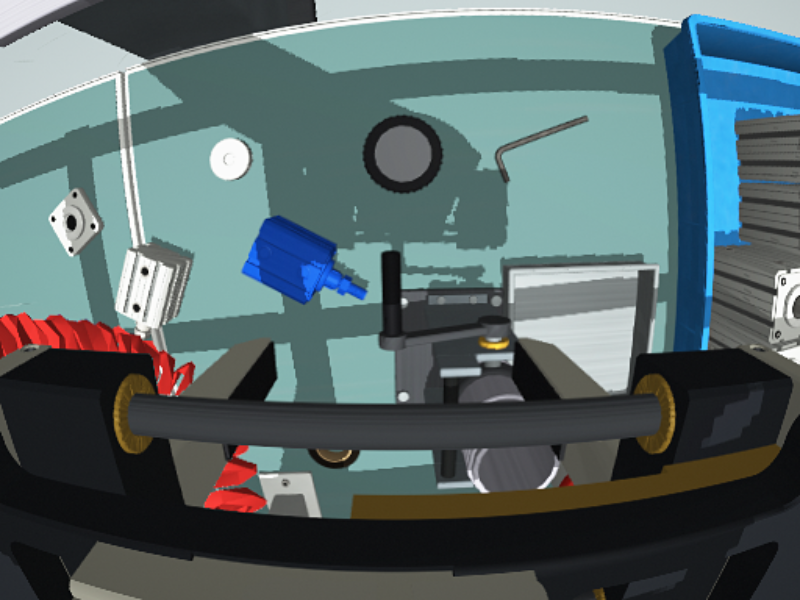

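```bash
python3 - <<'E'
from h import *
np.set_printoptions(precision=4,suppress=True)
i,K,E=load('w4')
f=lambda p,z: onz(K,E,p[0]*.64,p[1]*.64,z,True)
print('grip',f((391,252),.151),f((392,335),.151),'axlehead',f((494,325),.125))
print('ports',f((145,272),.052),f((136,310),.052))
print('cylcorner',f((133,246),.052),f((178,254),.052),f((118,316),.052),f((162,323),.052),f((150,345),.026))
print('cap',f((402,153),.036))
E
```

```text
grip [0.4648 0.3194 0.151 ] [0.5172 0.3145 0.151 ] axlehead [0.5263 0.3849 0.125 ]
ports [0.4697 0.0932 0.052 ] [0.5039 0.0744 0.052 ]
cylcorner [0.4444 0.0851 0.052 ] [0.4581 0.1313 0.052 ] [0.5077 0.0514 0.052 ] [0.5189 0.1004 0.052 ] [0.547  0.0644 0.026 ]
cap [0.3984 0.3354 0.036 ]
```

```bash
(python3 -m pendant '[[0,0,-0.8,0],[0,0,-0.8,0],[0,0,-0.7,0],[0,0,-0.3,0],[0,0,0,0]]' ; python3 -m pendant '[[0,0,0,0],[0,0,0,0],[0,0,0,0],[0,0,0,0],[0,0,0,0],[0,0,0,0],[0,0,0,0],[0,0,0,0]]' -1 30; python3 -m pendant '[[0,0,0,0],[0,0,0,0],[0,0,0,0]]')| egrep -v "time"
```

```text
tool_pos: [0.4887, 0.3167, 0.1316]
eef_rot: [[0.101, 0.995, -0.002], [0.995, -0.101, 0.002], [0.002, -0.002, -1.0]]
force: [0.8, 0.6, -0.0]
finger_gap: 0.0928
tool_pos: [0.4904, 0.3168, 0.1331]
eef_rot: [[0.103, 0.995, 0.001], [0.995, -0.103, 0.004], [0.004, 0.001, -1.0]]
force: [0.5, 0.2, 0.2]
finger_gap: 0.0337
tool_pos: [0.4902, 0.315, 0.1329]
eef_rot: [[0.103, 0.995, 0.0], [0.995, -0.103, 0.0], [0.0, 0.0, -1.0]]
force: [-1.4, -2.0, 3.8]
finger_gap: 0.0107
```

```bash
python3 - <<'E'
from h import *
sx=np.array([-.10,-.995]); p0=70
f=lambda d:(sx*.075*np.sin(np.radians(d)),.075*np.cos(np.radians(d)))
pr=f(70)
l=list(np.arange(62,-58,-8))+[-62,-67.5]
for d in l:
    c=f(d); dd=(c[0]-pr[0])/.05; print(d,dd.round(3),round((c[1]-pr[1])/.05,3)); pr=c
E
```

```text
62 [0.009 0.085] 0.191
54 [0.011 0.11 ] 0.177
46 [0.013 0.134] 0.16
38 [0.016 0.155] 0.14
30 [0.017 0.173] 0.117
22 [0.019 0.187] 0.092
14 [0.02  0.198] 0.065
6 [0.021 0.205] 0.036
-2 [0.021 0.208] 0.007
-10 [0.021 0.207] -0.022
-18 [0.02  0.202] -0.051
-26 [0.019 0.193] -0.078
-34 [0.018 0.18 ] -0.105
-42 [0.016 0.164] -0.129
-50 [0.015 0.145] -0.151
-62 [0.018 0.174] -0.26
-67.5 [0.006 0.061] -0.13
```

```bash
(python3 -m pendant '[[0.009,0.085,0.191,0],[0.011,0.11,0.177,0],[0.013,0.134,0.16,0],[0.016,0.155,0.14,0],[0,0,0,0]]'; python3 -m pendant '[[0.017,0.173,0.117,0],[0.019,0.187,0.092,0],[0.02,0.198,0.065,0],[0.021,0.205,0.036,0],[0,0,0,0]]')| egrep -v "rot"
```

```text
time_s: 33.9
tool_pos: [0.492, 0.337, 0.1672]
force: [-4.7, -14.6, 12.8]
finger_gap: 0.0111
time_s: 34.4
tool_pos: [0.4965, 0.3782, 0.1836]
force: [-3.2, -8.4, 11.1]
finger_gap: 0.011
```

```bash
(python3 -m pendant '[[0.01,0.104,0.005,0],[0.01,0.104,0.002,0],[0.01,0.104,-0.009,0],[0.01,0.103,-0.013,0],[0.01,0.101,-0.024,0],[0.01,0.101,-0.027,0],[0.01,0.097,-0.037,0],[0.009,0.096,-0.041,0]]'; python3 -m pendant '[[0.009,0.091,-0.051,0],[0.009,0.089,-0.054,0],[0.008,0.083,-0.063,0],[0.008,0.081,-0.066,0],[0.008,0.074,-0.074,0],[0.007,0.071,-0.077,0],[0.006,0.062,-0.085,0],[0.006,0.06,-0.088,0]]';python3 -m pendant '[[0.006,0.052,-0.087,0],[0.003,0.031,-0.065,0],[0.003,0.03,-0.065,0],[0,0,0,0],[0,0,0,0],[0,0,0,0]]')| egrep -v "rot"; python3 - <<'E'
from h import *
for n in('top','scene'):
    i,K,E=cam(n); np.savez(n+'5.npz',i=i,K=K,E=E)
    if n=='top': a=cv2.resize(i[120:240,80:240],(800,600))
    else: b=i
cv2.imwrite('pics/t5.png',a)
E
```

```text
time_s: 35.2
tool_pos: [0.5005, 0.4176, 0.1755]
force: [-2.0, -7.9, 5.7]
finger_gap: 0.0108
time_s: 36.0
tool_pos: [0.5036, 0.4479, 0.1475]
force: [-2.4, -10.1, 3.9]
finger_gap: 0.0111
time_s: 36.6
tool_pos: [0.5042, 0.4536, 0.1362]
force: [-0.6, -8.4, 0.7]
finger_gap: 0.0113
```

View pics/t5.png

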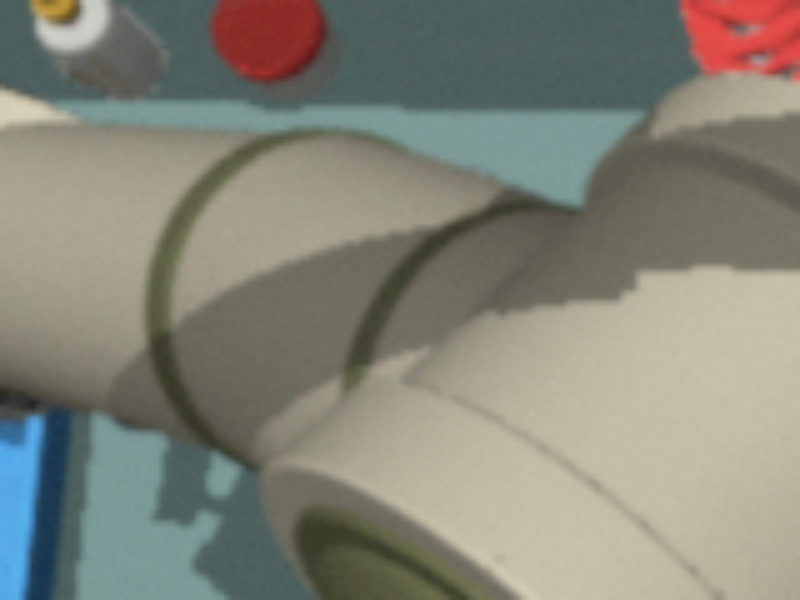

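```bash
(python3 -m pendant '[[0.005,0.05,-0.08,0],[0,0.02,-0.06,0],[0,0,0,0],[0,0,0,0],[0,0,0,0],[0,0,0,0]]')| egrep -v "rot"; python3 - <<'E'
from h import *
i,K,E=cam('scene')
cv2.imwrite('pics/s6.png',cv2.resize(i[200:370,80:260],(635,600),interpolation=cv2.INTER_CUBIC)); np.savez('scene6.npz',i=i,K=K,E=E)
E
```

```text
time_s: 37.3
tool_pos: [0.505, 0.4543, 0.1321]
force: [-5.7, -21.9, 29.7]
finger_gap: 0.0112
```

View pics/s6.png

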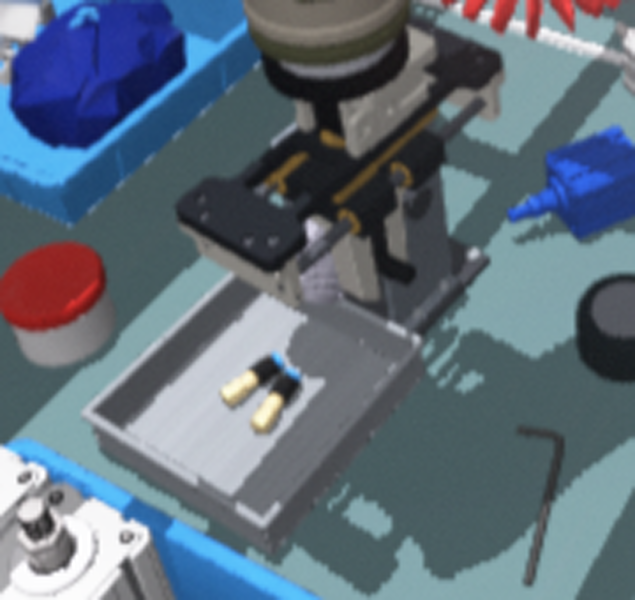

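```bash
(python3 -m pendant '[[-0.005,-0.06,0.13,0],[-0.018,-0.174,0.26,0],[0.018,0.174,-0.26,0],[-0.018,-0.174,0.26,0],[0.018,0.174,-0.26,0],[-0.018,-0.174,0.26,0],[0.022,0.21,-0.34,0],[0,0,0,0]]';python3 -m pendant '[[0,0,0,0],[0,0,0,0],[0,0,0,0],[0,0,0,0],[0,0,0,0]]')| egrep -v "rot"; python3 - <<'E'
from h import *
i,K,E=cam('scene')
h=cv2.cvtColor(i,cv2.COLOR_BGR2HSV)[200:370,80:260]
m=cv2.inRange(h,(15,60,120),(35,255,255)); m[:, :50]=0
n,l,st,c=cv2.connectedComponentsWithStats(m); print(st[1:],c[1:])
i2=load('scene6')[0]; print(cv2.absdiff(i,i2)[280:340,110:190].max(axis=2).__gt__(40).sum())
E
```

```text
time_s: 38.15
tool_pos: [0.5052, 0.4541, 0.1307]
force: [1.0, -12.9, -0.6]
finger_gap: 0.0111
time_s: 38.65
tool_pos: [0.5052, 0.4541, 0.1307]
force: [1.2, -12.8, 0.2]
finger_gap: 0.0109
[[ 92  39   2   2   3]
 [ 64 105   9   9  23]
 [ 72 111   8  11  28]] [[ 92.66666667  39.33333333]
 [ 68.60869565 110.        ]
 [ 76.28571429 116.89285714]]
0
```

```bash
(python3 -m pendant '[[-0.006,-0.061,0.13,0],[-0.018,-0.174,0.26,0],[-0.015,-0.145,0.151,0],[-0.016,-0.164,0.129,0],[-0.018,-0.18,0.105,0],[-0.019,-0.193,0.078,0],[-0.02,-0.202,0.051,0],[-0.021,-0.207,0.022,0]]'; python3 -m pendant '[[-0.021,-0.208,-0.007,0],[-0.021,-0.205,-0.036,0],[-0.02,-0.198,-0.065,0],[-0.019,-0.187,-0.092,0],[-0.017,-0.173,-0.117,0],[-0.016,-0.155,-0.14,0],[-0.013,-0.134,-0.16,0],[-0.011,-0.11,-0.177,0]]';python3 -m pendant '[[-0.009,-0.085,-0.191,0],[-0.003,-0.03,-0.08,0],[0,0,0,0],[0,0,0,0]]')| egrep -v "rot"
```

```text
time_s: 39.5
tool_pos: [0.5005, 0.3989, 0.181]
force: [6.9, 14.0, 6.6]
finger_gap: 0.0108
time_s: 40.3
tool_pos: [0.4935, 0.322, 0.1409]
force: [2.7, -10.9, 19.0]
finger_gap: 0.0108
time_s: 40.7
tool_pos: [0.4928, 0.315, 0.1255]
force: [7.1, -12.5, 8.9]
finger_gap: 0.011
```

```bash
(python3 -m pendant '[[-0.002,0,-0.08,0],[0,0,-0.08,0],[0,0,0,0],[0,0,0,0]]'; python3 -m pendant '[[0,0,0,0],[0,0,0,0],[0,0,0,0],[0,0,0,0],[0,0,0.4,0],[0,0,1,0],[0,0,1,0],[0,0,1,0]]' 1)| egrep -v "rot"; python3 -m pendant '[[0,0,0.8,0],[-0.3,0.7,0,0],[0,0.7,0,0],[0,0,0,0],[0,0,0,0]]'; python3 - <<'E'
from h import *
i,K,E=cam('wrist'); np.savez('w7.npz',i=i,K=K,E=E); print(get_state()['joints'])
p=proj(K,E,[.587,.378,.21],True); print(p)
i2,K2,E2=cam('top'); np.savez('top7.npz',i=i2,K=K2,E=E2); q=proj(K2,E2,[.587,.378,.21]);print(q)
x,y=map(int,q)
a=cv2.resize(i2[y-50:y+50,x-100:x+40],(700,500),interpolation=cv2.INTER_CUBIC); cv2.imwrite('pics/t7.png',a)
E
```

```text
time_s: 41.1
tool_pos: [0.493, 0.315, 0.1194]
force: [3.0, -17.8, 28.9]
finger_gap: 0.0113
time_s: 41.9
tool_pos: [0.4896, 0.3181, 0.2882]
force: [1.2, 0.2, -0.3]
finger_gap: 0.0704
time_s: 42.4
tool_pos: [0.4746, 0.3884, 0.3262]
eef_rot: [[0.101, 0.995, 0.0], [0.995, -0.101, 0.004], [0.004, 0.0, -1.0]]
force: [0.4, -0.3, 0.3]
finger_gap: 0.0929
[-16.92392064  24.98677588 -40.04971721  98.00304769  17.62658423
  63.33115921  21.83668841]
[250.89892541 286.45858128]
[155.20271483 163.48191886]
```

```bash
(python3 -m pendant '[[0.8,0,0.4,0],[0.8,-0.05,0.4,0],[0.8,-0.05,0.4,0],[0.8,-0.1,0.3,0],[0.3,0,0,0],[0,0,0,0],[0,0,0,0]]')| egrep -v "rot"; python3 - <<'E'
from h import *
i,K,E=cam('wrist'); np.savez('w8.npz',i=i,K=K,E=E); print(get_state()['joints'],-E[:3,:3].T@E[:3,3])
x,y=map(int,proj(K,E,[.587,.378,.21],True)); print(x,y)
a=cv2.resize(i[max(0,y-90):y+60,max(x-120,0):x+80],(800,600),interpolation=cv2.INTER_CUBIC); cv2.imwrite('pics/w8.png',a)
E
```

```text
time_s: 43.2
tool_pos: [0.6497, 0.377, 0.4008]
force: [0.3, -0.1, -0.1]
finger_gap: 0.0931
[-14.25323559  33.32689397 -37.33489658  72.73015138  19.64401544
  80.11782723  33.91759781] [0.58449933 0.38462445 0.56731564]
245 121
```

View pics/w8.png

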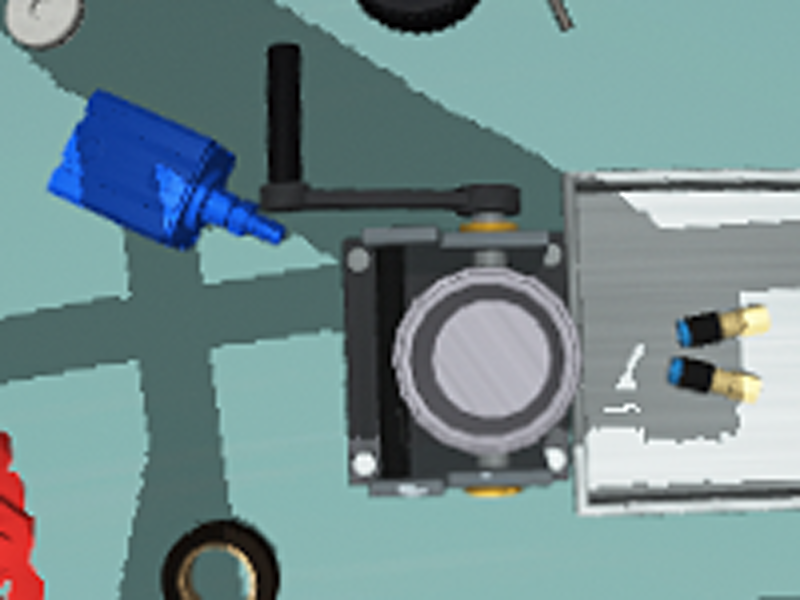

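```bash
python3 - <<'E'
from h import *
np.set_printoptions(precision=4,suppress=True)
i,K,E=load('w8'); print('mouth',onz(K,E,247,121,.21,True))
p=proj(K,E,[.398,.334,.036],True); print(p)
g=cv2.cvtColor(i,cv2.COLOR_BGR2GRAY)
c=cv2.HoughCircles(cv2.GaussianBlur(g,(3,3),0)[0:60,170:300],cv2.HOUGH_GRADIENT,1,60,param1=80,param2=10,minRadius=12,maxRadius=30)
for x,y,r in c[0]: print(x+170,y,r,onz(K,E,x+170,y,.036,True),onz(K,E,x+170,y,.018,True))
E
```

```text
mouth [0.5863 0.3799 0.21  ]
[212.1072  22.6895]
228.5 19.5 18.5 [0.3959 0.3639 0.036 ] [0.3895 0.3632 0.018 ]
```

```bash
(python3 -m pendant '[[-0.8,-0.05,-0.2,0],[-0.8,-0.05,-0.2,0],[-0.8,-0.05,-0.2,0],[-0.8,-0.05,-0.2,0],[-0.7,-0.05,-0.2,0],[0,-0.05,0,0],[0,0,0,0],[0,0,0,0]]')| egrep -v "rot"; python3 - <<'E'
from h import *
np.set_printoptions(precision=4,suppress=True)
i,K,E=cam('wrist'); np.savez('w9.npz',i=i,K=K,E=E)
x,y=map(int,proj(K,E,[.394,.364,.036],True)); print(x,y)
x0,y0=max(0,x-75),max(0,y-75); b=i[y0:y+75,x0:x+75]
g=cv2.cvtColor(b,cv2.COLOR_BGR2GRAY)
c=cv2.HoughCircles(cv2.GaussianBlur(g,(3,3),0),cv2.HOUGH_GRADIENT,1,100,param1=80,param2=10,minRadius=15,maxRadius=45)
for X,Y,r in c[0]: print(X+x0,Y+y0,r,onz(K,E,X+x0,Y+y0,.036,True),onz(K,E,X+x0,Y+y0,.018,True)); 
cv2.imwrite('pics/w9.png',cv2.resize(b,None,fx=4,fy=4))
E
```

```text
time_s: 44.05
tool_pos: [0.4558, 0.3625, 0.3521]
force: [0.4, 0.0, 0.5]
finger_gap: 0.0931
246 121
247.5 119.5 20.8 [0.3917 0.3651 0.036 ] [0.3917 0.3649 0.018 ]
172.5 190.5 20.8 [0.4952 0.2249 0.036 ] [0.4991 0.2195 0.018 ]
```

View pics/w9.png

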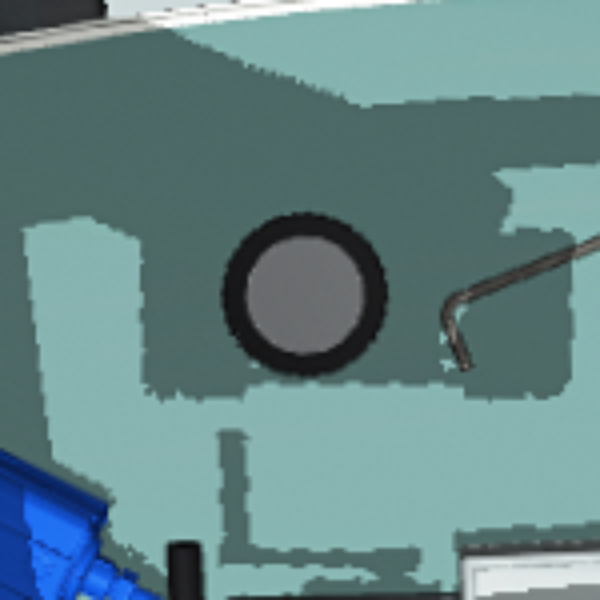

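```bash
(python3 -m pendant '[[-0.4,0,0,1],[-0.4,0,0,1],[-0.4,0,0,1],[-0.07,0.04,0,1],[0,0,0,1],[0,0,0,0],[0,0,0,0]]' 0.68; python3 -m pendant '[[0,0,-0.9,0],[0,0,-0.9,0],[0,0,-0.9,0],[0,0,-0.9,0],[0,0,-0.9,0],[0,0,-0.9,0],[0,0,-0.7,0],[0,0,-0.5,0]]';python3 -m pendant '[[0,0,-0.24,0],[0,0,0,0],[0,0,0,0]]')| egrep -v "time"; python3 -c "
from h import *
s=get_state();print(s['joints'])"
```

```text
tool_pos: [0.3924, 0.3646, 0.3515]
eef_rot: [[-0.241, 0.971, -0.0], [0.971, 0.241, 0.004], [0.004, 0.001, -1.0]]
force: [0.7, -0.0, 0.0]
finger_gap: 0.078
tool_pos: [0.3916, 0.3641, 0.019]
eef_rot: [[-0.241, 0.97, -0.002], [0.97, 0.241, 0.002], [0.003, -0.001, -1.0]]
force: [1.2, 0.4, 0.2]
finger_gap: 0.0782
tool_pos: [0.3921, 0.3651, 0.0103]
eef_rot: [[-0.243, 0.97, 0.001], [0.97, 0.243, 0.004], [0.004, 0.002, -1.0]]
force: [-0.1, 0.5, -0.3]
finger_gap: 0.078
[-31.83838586  42.20706145 -25.12749832 123.75348702  45.88691163
  23.22420888   9.6703634 ]
```

```bash
(python3 -m pendant '[[0,0,0,0],[0,0,0,0],[0,0,0,0],[0,0,0,0],[0,0,0.3,0],[0,0,0.9,0],[0,0,1,0],[0,0,1,0]]' -1 50; python3 -m pendant '[[0,0,1,1],[0,0,1,1],[0,0,0.5,1],[0.5,0,0,1],[0.8,0.05,0,1],[0.8,0.05,0,1],[0.8,0.1,0,1],[0.9,0.1,0,1]]';python3 -m pendant '[[0.1,0,0,1],[0,0,0,1],[0,0,0,1],[0,0,0,1],[0,0,0,1],[0,0,0,1],[0,0,0,1],[0,0,0,1]]';python3 -m pendant '[[0,0,0,1],[0,0,0,1],[0,0,0,0],[0,0,0,0]]')| egrep -v "time"; python3 -c "
from h import *
s=get_state();print(s['joints'])"
```

```text
tool_pos: [0.3913, 0.3641, 0.1717]
eef_rot: [[-0.244, 0.97, -0.001], [0.97, 0.244, 0.004], [0.004, -0.0, -1.0]]
force: [1.0, 0.6, -0.5]
finger_gap: 0.0657
tool_pos: [0.5829, 0.3792, 0.2954]
eef_rot: [[-0.723, 0.691, -0.001], [0.691, 0.723, 0.003], [0.003, 0.001, -1.0]]
force: [-0.2, 1.4, 0.0]
finger_gap: 0.0664
tool_pos: [0.5867, 0.3791, 0.295]
eef_rot: [[-0.979, 0.204, -0.003], [0.204, 0.979, 0.001], [0.003, 0.001, -1.0]]
force: [-0.6, -0.7, -0.4]
finger_gap: 0.0659
tool_pos: [0.5867, 0.3793, 0.2948]
eef_rot: [[-0.998, 0.07, -0.004], [0.07, 0.998, 0.001], [0.004, 0.001, -1.0]]
force: [-0.8, -0.1, -0.1]
finger_gap: 0.0662
[ -3.31831588  40.36679229 -61.1111806   88.14308989  36.08380383
  73.27421064 106.67688822]
```

```bash
(python3 -m pendant '[[0,0.01,-0.5,0],[0,0,-0.5,0],[0,0,-0.5,0],[0,0,-0.14,0],[0,0,0,0]]'; python3 -m pendant '[[0,0,-0.04,0],[0,0,0,0]]';python3 -m pendant '[[0,0,-0.04,0],[0,0,0,0]]')| egrep -v "time|rot"
```

```text
tool_pos: [0.5864, 0.3798, 0.2122]
force: [-1.0, 0.2, -1.2]
finger_gap: 0.0661
tool_pos: [0.5865, 0.3806, 0.2115]
force: [-1.8, 0.5, 0.0]
finger_gap: 0.0662
tool_pos: [0.5867, 0.381, 0.2104]
force: [-3.0, -0.6, 6.9]
finger_gap: 0.0664
```

```bash
(python3 -m pendant '[[0,0,-0.008,-1],[0,0,-0.005,-1],[0,0,-0.005,-1],[0,0,-0.005,-1],[0,0,-0.005,-1],[0,0,-0.005,-1],[0,0,-0.005,-1],[0,0,-0.005,-1]]'; python3 -m pendant '[[0,0,-0.005,-1],[0,0,-0.005,-1],[0,0,-0.005,-1],[0,0,-0.005,-1],[0,0,-0.005,-1],[0,0,-0.005,-1],[0,0,-0.005,-1],[0,0,-0.005,-1]]')| egrep -v "time"
```

```text
tool_pos: [0.5883, 0.3796, 0.2084]
eef_rot: [[-0.808, 0.589, 0.001], [0.589, 0.808, 0.003], [0.001, 0.003, -1.0]]
force: [0.8, -2.6, 9.5]
finger_gap: 0.0665
tool_pos: [0.5891, 0.3787, 0.2065]
eef_rot: [[-0.372, 0.928, 0.004], [0.928, 0.372, 0.003], [0.001, 0.005, -1.0]]
force: [1.8, -4.8, 8.8]
finger_gap: 0.0661
```

```bash
(python3 -m pendant '[[0,0,-0.005,-1],[0,0,-0.005,-1],[0,0,-0.005,-1],[0,0,-0.005,-1],[0,0,-0.005,-1],[0,0,-0.005,-1],[0,0,-0.005,-1],[0,0,-0.005,-1]]'; python3 -m pendant '[[0,0,-0.005,-1],[0,0,-0.005,-1],[0,0,-0.005,-1],[0,0,-0.005,-1],[0,0,-0.005,-1],[0,0,-0.005,-1],[0,0,-0.005,-1],[0,0,-0.005,-1]]'; python3 -m pendant '[[0,0,-0.005,-1],[0,0,-0.005,-1],[0,0,-0.005,-1],[0,0,-0.005,-1],[0,0,-0.005,-1],[0,0,-0.005,-1],[0,0,-0.005,-1],[0,0,-0.005,-1]]'; python3 -m pendant '[[0,0,-0.005,-1],[0,0,-0.005,-1],[0,0,-0.005,-1],[0,0,-0.005,-1],[0,0,-0.005,-1],[0,0,-0.005,-1],[0,0,-0.005,-1],[0,0,-0.005,-1]]'; python3 -m pendant '[[0,0,-0.005,-1],[0,0,-0.005,-1],[0,0,-0.005,-1],[0,0,-0.005,-1],[0,0,-0.005,-1],[0,0,-0.005,-1],[0,0,-0.005,-1],[0,0,-0.005,-1]]')| egrep -v "time|rot";  python3 -c "
from h import *
s=get_state();print(s['joints'])"
```

```text
tool_pos: [0.5888, 0.3774, 0.2047]
force: [1.8, -9.0, 12.5]
finger_gap: 0.0662
tool_pos: [0.5878, 0.3775, 0.203]
force: [-2.1, -10.5, 16.3]
finger_gap: 0.066
tool_pos: [0.5872, 0.3779, 0.2011]
force: [-4.4, -10.0, 17.3]
finger_gap: 0.0663
tool_pos: [0.5867, 0.378, 0.1991]
force: [-5.9, -9.0, 18.2]
finger_gap: 0.066
tool_pos: [0.5861, 0.3792, 0.1968]
force: [-7.0, -6.0, 14.6]
finger_gap: 0.0661
[-38.55959793  33.67998277   1.40540889  96.65614601  -0.69967843
  49.76085922 -84.96426214]
```

```bash
(python3 -m pendant '[[0,0,-0.005,-1],[0,0,-0.005,-1],[0,0,-0.005,-1],[0,0,-0.005,-1],[0,0,-0.005,-1],[0,0,-0.005,-1],[0,0,-0.005,-1],[0,0,-0.005,-1]]'; python3 -m pendant '[[0,0,-0.005,-1],[0,0,-0.005,-1],[0,0,-0.005,-1],[0,0,-0.005,-1],[0,0,0,0]]'; python3 -m pendant '[[0,0,0,0],[0,0,0,0],[0,0,0,0],[0,0,0,0],[0,0,0,0],[0,0,0,1],[0,0,0,1],[0,0,0,1]]' 1;  python3 -m pendant '[[0,0,0,1],[0,0,0,1],[0,0,0,1],[0,0,0,1],[0,0,0,1],[0,0,0,1],[0,0,0,1],[0,0,0,1]]'; python3 -m pendant '[[0,0,0,1],[0,0,0,1],[0,0,0,1],[0,0,0,1],[0,0,0,1],[0,0,0,1],[0,0,0,1],[0,0,0,1]]'; python3 -m pendant '[[0,0,0,1],[0,0,0,1],[0,0,0,1],[0,0,0,1],[0,0,0,1],[0,0,0,1],[0,0,0,1],[0,0,0,1]]'; python3 -m pendant '[[0,0,0,1],[0,0,0,1],[0,0,0,1],[0,0,0,1],[0,0,0,0],[0,0,0,0]]')| egrep -v "time";  python3 -c "
from h import *
s=get_state();print(s['joints'])"
```

```text
tool_pos: [0.5855, 0.3792, 0.1948]
eef_rot: [[0.174, -0.985, -0.002], [-0.985, -0.174, -0.005], [0.004, 0.003, -1.0]]
force: [-9.0, -5.8, 17.8]
finger_gap: 0.0665
tool_pos: [0.5852, 0.3797, 0.1937]
eef_rot: [[-0.105, -0.994, -0.004], [-0.994, 0.105, -0.004], [0.004, 0.003, -1.0]]
force: [-10.2, -5.0, 17.5]
finger_gap: 0.0664
tool_pos: [0.5868, 0.3802, 0.1913]
eef_rot: [[0.109, -0.994, -0.001], [-0.994, -0.109, -0.004], [0.004, 0.001, -1.0]]
force: [-1.1, -0.0, 0.0]
finger_gap: 0.093
tool_pos: [0.5868, 0.3801, 0.1913]
eef_rot: [[0.619, -0.785, 0.002], [-0.785, -0.619, -0.004], [0.004, 0.001, -1.0]]
force: [-0.8, -0.4, -0.5]
finger_gap: 0.0931
tool_pos: [0.5869, 0.38, 0.1913]
eef_rot: [[0.941, -0.338, 0.003], [-0.338, -0.941, -0.002], [0.004, 0.001, -1.0]]
force: [0.4, 0.3, 0.5]
finger_gap: 0.0928
tool_pos: [0.5869, 0.38, 0.1913]
eef_rot: [[0.977, 0.212, 0.004], [0.212, -0.977, -0.0], [0.004, 0.001, -1.0]]
force: [0.0, 0.2, -0.6]
finger_gap: 0.093
tool_pos: [0.5869, 0.3799, 0.1913]
eef_rot: [[0.883, 0.469, 0.004], [0.469, -0.883, 0.001], [0.004, 0.001, -1.0]]
force: [-0.5, -0.1, -0.6]
finger_gap: 0.093
[-25.12723071  35.20571687 -19.94872098  96.0396868   14.75472912
  51.15580519 -23.01984112]
```

```bash
(python3 -m pendant '[[0,0,0,0],[0,0,0,0],[0,0,0,0],[0,0,0,0],[0,0,0,0],[0,0,0,0],[0,0,0,0]]' -1 50; python3 -m pendant '[[0,0,-0.005,-1],[0,0,-0.005,-1],[0,0,-0.005,-1],[0,0,-0.005,-1],[0,0,-0.005,-1],[0,0,-0.005,-1],[0,0,-0.005,-1],[0,0,-0.005,-1]]'; python3 -m pendant '[[0,0,-0.005,-1],[0,0,-0.005,-1],[0,0,-0.005,-1],[0,0,-0.005,-1],[0,0,-0.005,-1],[0,0,-0.005,-1],[0,0,-0.005,-1],[0,0,-0.005,-1]]')| egrep -v "time";  python3 -c "
from h import *
s=get_state();print(s['joints'],s['moment'])"; python3 -m pendant '[[0,0,-0.005,-1],[0,0,-0.005,-1],[0,0,-0.005,-1],[0,0,-0.005,-1]]'; python3 -c "
from h import *
s=get_state();print(s['moment'])"
```

```text
tool_pos: [0.5866, 0.3802, 0.1915]
eef_rot: [[0.882, 0.471, 0.004], [0.471, -0.882, 0.001], [0.004, 0.001, -1.0]]
force: [-0.4, 0.6, 0.9]
finger_gap: 0.0659
tool_pos: [0.5868, 0.38, 0.1894]
eef_rot: [[0.997, -0.071, 0.004], [-0.071, -0.997, -0.001], [0.004, 0.001, -1.0]]
force: [-0.4, 0.9, -0.3]
finger_gap: 0.0661
tool_pos: [0.5867, 0.38, 0.1873]
eef_rot: [[0.808, -0.589, 0.002], [-0.589, -0.808, -0.003], [0.004, 0.001, -1.0]]
force: [-0.2, -0.7, -1.0]
finger_gap: 0.0659
[-36.40259782  34.26977162  -2.03917117  96.90656232   1.8273679
  48.86340049 -75.35477222] [-0.0959019  -0.02162978 -0.00958239]
time_s: 63.0
tool_pos: [0.5867, 0.3801, 0.1863]
eef_rot: [[0.615, -0.789, 0.001], [-0.789, -0.615, -0.004], [0.004, 0.001, -1.0]]
force: [-1.2, -0.4, -0.7]
finger_gap: 0.0662
[ 0.05963675  0.02898959 -0.01424111]
```

```bash
for k in 1; do python3 -m pendant '[[0,0,-0.005,-1],[0,0,-0.005,-1],[0,0,-0.005,-1],[0,0,-0.005,-1]]'; python3 -c "
from h import *
s=get_state();print(s['moment'])";python3 -m pendant '[[0,0,-0.005,-1],[0,0,-0.005,-1],[0,0,-0.005,-1],[0,0,-0.005,-1]]'; python3 -c "
from h import *
s=get_state();print(s['moment'],s['joints'])"; done; python3 - <<'E'
from h import *
i,K,E=cam('scene'); np.savez('scene10.npz',i=i,K=K,E=E)
cv2.imwrite('pics/s10.png',cv2.resize(i[190:340,80:260],(720,600),interpolation=cv2.INTER_CUBIC))
E
```

```text
time_s: 63.4
tool_pos: [0.5869, 0.3804, 0.1861]
eef_rot: [[0.374, -0.927, 0.001], [-0.927, -0.374, -0.003], [0.004, 0.0, -1.0]]
force: [-0.7, -1.1, 5.7]
finger_gap: 0.0658
[-0.39258265  0.13117308  0.14725938]
time_s: 63.8
tool_pos: [0.5869, 0.3799, 0.1858]
eef_rot: [[0.105, -0.994, 0.0], [-0.994, -0.105, -0.004], [0.004, 0.0, -1.0]]
force: [-3.1, -2.4, 11.5]
finger_gap: 0.0657
[-1.32009178  0.61855042  0.65747605] [ -44.88724144   34.82369839   11.56146367   97.47283755   -8.50061138
   48.69340078 -113.67425471]
```

View pics/s10.png

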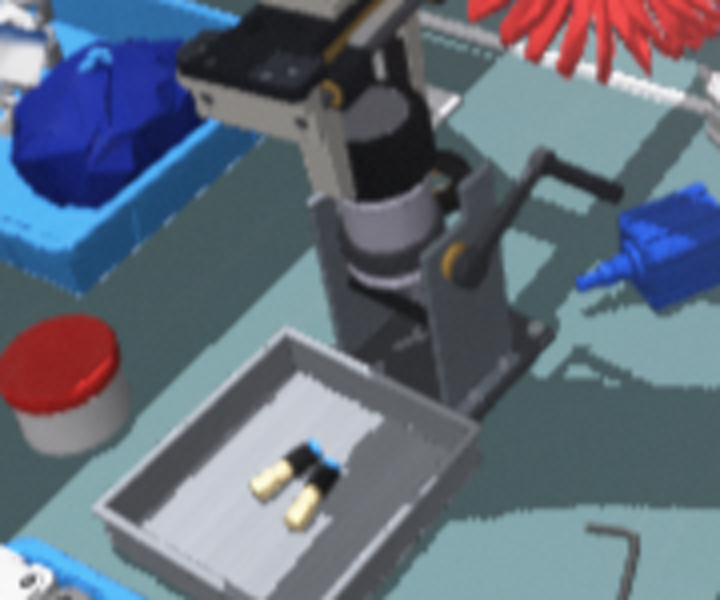

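```bash
python3 -m pendant '[[0,0,0,-1],[0,0,0,-1],[0,0,0,-1],[0,0,0,-1],[0,0,0,0]]'; python3 -c "
from h import *
s=get_state();print(s['moment'],s['joints'])"; python3 -m pendant '[[0,0,0,0],[0,0,0,0],[0,0,0,0],[0,0,0,0],[0,0,0.4,0],[0,0,1,0],[0,0,1,0],[0,0,1,0]]' 1;  python3 - <<'E'
from h import *
np.set_printoptions(precision=4,suppress=True)
i,K,E=load('scene0');g0=cv2.cvtColor(i,cv2.COLOR_BGR2GRAY)
i,K,E=cam('scene'); np.savez('scene11.npz',i=i,K=K,E=E); g=cv2.cvtColor(i,cv2.COLOR_BGR2GRAY)
print(proj(K,E,[.587,.379,.214]),proj(K,E,[.587,.379,.178]))
for a in (g0,g):
    print([int(v) for v in a[205:262,174]])
E
```

```text
time_s: 64.35
tool_pos: [0.5866, 0.3798, 0.1855]
eef_rot: [[-0.174, -0.985, -0.002], [-0.985, 0.174, -0.004], [0.004, 0.001, -1.0]]
force: [-4.5, -2.4, 9.9]
finger_gap: 0.0657
[-0.85686439  0.59727392 -0.2605088 ] [ -47.68038369   35.26198943   16.15334611   97.66381328  -12.11094367
   48.99639664 -126.36113708]
time_s: 65.15
tool_pos: [0.5865, 0.3798, 0.3562]
eef_rot: [[-0.172, -0.985, -0.002], [-0.985, 0.172, -0.004], [0.004, 0.001, -1.0]]
force: [0.7, 0.7, 0.0]
finger_gap: 0.093
[171.9338 218.0747] [174.1219 230.3003]
[126, 125, 127, 124, 88, 54, 91, 131, 138, 114, 88, 81, 79, 79, 79, 79, 80, 79, 78, 61, 38, 23, 21, 24, 22, 20, 21, 24, 21, 21, 22, 19, 19, 20, 33, 94, 112, 111, 114, 114, 114, 114, 115, 114, 114, 114, 113, 92, 63, 49, 44, 44, 47, 58, 94, 133, 100]
[136, 135, 136, 132, 102, 62, 67, 126, 148, 123, 96, 87, 86, 85, 87, 87, 87, 86, 86, 79, 53, 29, 24, 24, 23, 20, 20, 21, 20, 23, 24, 22, 22, 21, 22, 49, 120, 125, 115, 119, 121, 120, 120, 121, 121, 121, 122, 108, 77, 55, 46, 46, 48, 55, 100, 140, 109]
```

```bash
(python3 -m pendant '[[0,0,-1,1],[0,0,-1,1],[0,0,-0.8,1],[0,0,-0.5,1],[0,0,-0.1,1],[0,0,0,1],[0,0,0,1],[0,0,0,1]]'; python3 -m pendant '[[0,0,0,0],[0,0,0,0],[0,0,0,0],[0,0,0,0],[0,0,0,0],[0,0,0,0],[0,0,0,0]]' -1 60)|egrep 'pos|force|gap'; M='from h import *
s=get_state();r=s["eef_rot"];print(s["moment"].round(2),np.degrees(np.arctan2(r[1,0],r[0,0])).round(1),s["tool_pos"][2].round(4))'; python3 -c "$M"; python3 -m pendant '[[0,0,0,-1],[0,0,0,-1]]'>/dev/null;  python3 -c "$M"; python3 -m pendant '[[0,0,0,-1],[0,0,0,-1]]'>/dev/null;  python3 -c "$M";python3 -m pendant '[[0,0,0,-1],[0,0,0,-1]]'>/dev/null;  python3 -c "$M"; python3 -m pendant '[[0,0,0,-1],[0,0,0,-1]]'>/dev/null;  python3 -c "$M"
```

```text
tool_pos: [0.5867, 0.38, 0.1839]
force: [0.1, -0.2, -0.6]
finger_gap: 0.0929
tool_pos: [0.5866, 0.3802, 0.1844]
force: [-0.9, 1.0, -0.5]
finger_gap: 0.0661
[0.06 0.04 0.01] -67.9 0.1844
[-0.27  0.01  0.11] -76.1 0.1845
[-0.35 -0.15  0.19] -84.1 0.1845
[ 0.14 -0.05  0.03] -92.1 0.1847
[ 0.03 -0.03  0.05] -100.1 0.1848
```

```bash
python3 -m pendant '[[0,0,0,0],[0,0,0,0],[0,0,0,0],[0,0,0,0],[0,0,0.4,0],[0,0,1,0],[0,0,1,0],[0,0,1,0]]' 1 |grep pos;  python3 - <<'E'
from h import *
np.set_printoptions(precision=2,suppress=True)
i,K,E=cam('scene'); np.savez('scene12.npz',i=i,K=K,E=E); print(get_state()['joints'])
def edges(g,c,r0,r1):
    col=g[r0:r1,c-1:c+2].mean(1).astype(float); d=np.diff(col); k=np.argmax(d); w=d[k-2:k+3].clip(0); return r0+(w*np.arange(k-2,k+3)).sum()/w.sum()+.5
for n in ('scene0','scene11','scene12'):
    j=load(n)[0]; g=cv2.cvtColor(j,cv2.COLOR_BGR2GRAY)
    print(n,[edges(g,c,230,250) for c in (168,172,174,176,180)],[edges(255-g,c,210,230) for c in (168,172,174,176,180)])
a=load('scene0')[0]; d=cv2.absdiff(a,i).max(2)[215:270,185:240]; print('handle diff',(d>45).sum())
a=load('scene11')[0]; d=cv2.absdiff(a,i).max(2)[200:250,150:195]; print('cap diff',(d>30).sum())
E
```

```text
tool_pos: [0.5866, 0.3797, 0.3564]
[ -49.98   26.85   19.88   85.98   -9.43   68.34 -128.55]Traceback (most recent call last):
  File "<stdin>", line 8, in <module>
  File "<stdin>", line 5, in edges
ValueError: operands could not be broadcast together with shapes (0,) (5,)
```

```bash
python3 - <<'E'
from h import *
def prof(g,c,lv):
    col=g[205:262,c-1:c+2].mean(1); 
    k=[r for r in range(26,45) if col[r]<lv<=col[r+1]][0]; lo=k+(lv-col[k])/(col[k+1]-col[k])
    k=[r for r in range(12,28) if col[r]>50>=col[r+1]][-1]; up=k+(col[k]-50)/(col[k]-col[k+1])
    return round(lo,2),round(up,2)
for n in ('scene0','scene11','scene12'):
    j=load(n)[0]; g=cv2.cvtColor(j,cv2.COLOR_BGR2GRAY).astype(float)
    print(n,[prof(g,c,70) for c in (170,172,174,176,178)])
i=load('scene12')[0]
a=load('scene0')[0]; d=cv2.absdiff(a,i).max(2)[215:270,195:240]; print('handle diff',(d>45).sum())
a=load('scene11')[0]; d=cv2.absdiff(a,i).max(2)[200:250,150:195]; print('cap diff',(d>30).sum())
E
```

```text
scene0 [(np.float64(34.58), np.float64(20.06)), (np.float64(34.74), np.float64(19.86)), (np.float64(34.59), np.float64(19.47)), (np.float64(34.34), np.float64(18.89)), (np.float64(34.25), np.float64(18.02))]
scene11 [(np.float64(35.47), np.float64(20.8)), (np.float64(35.36), np.float64(20.71)), (np.float64(35.27), np.float64(20.39)), (np.float64(35.03), np.float64(19.89)), (np.float64(34.44), np.float64(18.78))]
scene12 [(np.float64(35.41), np.float64(20.98)), (np.float64(35.37), np.float64(20.74)), (np.float64(35.31), np.float64(20.11)), (np.float64(34.72), np.float64(19.53)), (np.float64(34.26), np.float64(18.66))]
handle diff 12
cap diff 2
```

```bash
python3 - <<'E'
from h import *
np.set_printoptions(precision=3,suppress=True)
_,K,E=load('top0')
for p in [(250,230),(300,290),(340,320),(390,340),(450,350)]:
    u,v=190+p[0]/4.6125,140+p[1]/4.6125
    print(p,onz(K,E,u,v,.1),onz(K,E,u,v,.2))
# same hose near edge in w4
_,K,E=load('w4')
for p in [(5,318),(60,320),(120,345),(165,370),(190,365)]: print('w4',p,onz(K,E,p[0]*.64,p[1]*.64,.1,True),onz(K,E,p[0]*.64,p[1]*.64,.2,True))
_,K,E=load('scene0')
for p in [(160,150),(210,150),(260,140)]: 
    u,v=190+p[0]/5,180+p[1]/5; print('sc',onz(K,E,u,v,.05),onz(K,E,u,v,.1),onz(K,E,u,v,.15))
E
```

```text
(250, 230) [0.543 0.146 0.1  ] [0.523 0.144 0.2  ]
(300, 290) [0.505 0.114 0.1  ] [0.489 0.116 0.2  ]
(340, 320) [0.486 0.089 0.1  ] [0.472 0.093 0.2  ]
(390, 340) [0.474 0.057 0.1  ] [0.461 0.065 0.2  ]
(450, 350) [0.469 0.02  0.1  ] [0.456 0.031 0.2  ]
w4 (5, 318) [ 0.486 -0.062  0.1  ] [0.468 0.055 0.2  ]
w4 (60, 320) [0.495 0.017 0.1  ] [0.474 0.11  0.2  ]
w4 (120, 345) [0.523 0.081 0.1  ] [0.493 0.155 0.2  ]
w4 (165, 370) [0.547 0.121 0.1  ] [0.51  0.183 0.2  ]
w4 (190, 365) [0.544 0.146 0.1  ] [0.508 0.2   0.2  ]
sc [0.618 0.131 0.05 ] [0.583 0.184 0.1  ] [0.548 0.237 0.15 ]
sc [0.592 0.117 0.05 ] [0.558 0.171 0.1  ] [0.525 0.225 0.15 ]
sc [0.569 0.095 0.05 ] [0.537 0.151 0.1  ] [0.506 0.207 0.15 ]
```

```bash
(python3 -m pendant '[[-0.7,-0.2,0,1],[-0.7,-0.2,0,1],[-0.7,-0.2,0,1],[-0.7,-0.3,0,1],[-0.5,-0.5,0,1],[0,-0.5,0,1],[0,-0.5,0,1],[0,-0.5,0,1]]'; python3 -m pendant '[[0,-0.5,0,1],[0,-0.5,0,1],[0,-0.5,0,1],[0,-0.5,0,1],[0,-0.5,0,1],[0,0,0,1],[0,0,0,1],[0,0,0,1]]'; python3 -m pendant '[[0,0,0,1],[0,0,0,1],[0,0,0,1],[0,0,0,1],[0,0,0,1],[0,0,0,1],[0,0,0,1],[0,0,0,1]]'; python3 -m pendant '[[0,0,0,1],[0,0,0,1],[0,0,0,1],[0,0,0,1],[0,0,0,1],[0,0,0,1],[0,0,0,1],[0,0,0,1]]'; python3 -m pendant '[[0,0,0,1],[0,0,0,1],[0,0,0,1],[0,0,0,1],[0,0,0,1],[0,0,0,1],[0,0,0,1],[0,0,0,1]]'; python3 -m pendant '[[0,0,0,0.8],[0,0,0,0]]')|egrep 'pos|rot';python3 - <<'E'
from h import *
i,K,E=cam('wrist'); np.savez('w13.npz',i=i,K=K,E=E); cv2.imwrite('pics/w13.png',cv2.resize(i,(800,600))); print(get_state()['joints'])
E
```

```text
tool_pos: [0.4214, 0.2341, 0.3546]
eef_rot: [[0.38, -0.925, 0.001], [-0.925, -0.38, -0.003], [0.004, 0.0, -1.0]]
tool_pos: [0.4217, 0.1097, 0.3545]
eef_rot: [[0.812, -0.584, 0.003], [-0.584, -0.812, -0.003], [0.004, 0.0, -1.0]]
tool_pos: [0.4217, 0.11, 0.3544]
eef_rot: [[0.998, -0.065, 0.004], [-0.065, -0.998, -0.001], [0.004, 0.001, -1.0]]
tool_pos: [0.4217, 0.11, 0.3545]
eef_rot: [[0.881, 0.474, 0.004], [0.474, -0.881, 0.001], [0.004, 0.001, -1.0]]
tool_pos: [0.4217, 0.1099, 0.3544]
eef_rot: [[0.496, 0.869, 0.003], [0.869, -0.496, 0.003], [0.004, 0.001, -1.0]]
tool_pos: [0.4217, 0.11, 0.3544]
eef_rot: [[0.448, 0.894, 0.003], [0.894, -0.448, 0.003], [0.004, 0.001, -1.0]]
[-30.87124918   4.67834356   9.70463682 117.48366339  -1.05364091
  57.7031314   42.6004198 ]
```

View pics/w13.png

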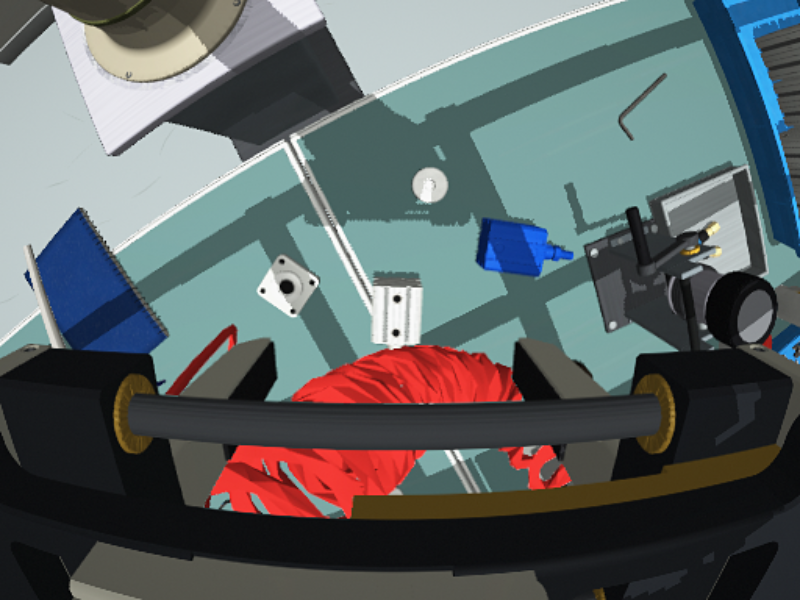

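```bash
python3 - <<'E'
from h import *
np.set_printoptions(precision=4,suppress=True)
i,K,E=load('w13'); f=lambda p,z: onz(K,E,p[0]*.64,p[1]*.64,z,True)
a,b,c,d=[f(p,.052) for p in [(374,288),(422,288),(373,344),(420,344)]]; print(a,b,c,d)
F=(a+b)/2;R=(c+d)/2; print('foot',F,'rod',R,np.linalg.norm(R-F),np.degrees(np.arctan2((R-F)[1],(R-F)[0])))
q=[f(p,.052) for p in [(397,299),(395,333)]]; print('ports',q,np.degrees(np.arctan2(*(q[1]-q[0])[1::-1])))
E
```

```text
[0.4486 0.0769 0.052 ] [0.4709 0.1213 0.052 ] [0.5026 0.0479 0.052 ] [0.5253 0.0928 0.052 ]
foot [0.4597 0.0991 0.052 ] rod [0.5139 0.0703 0.052 ] 0.06139552246337157 -27.978684760971415
ports [array([0.4697, 0.0929, 0.052 ]), array([0.5021, 0.0744, 0.052 ])] -29.77770600445563
```

```bash
(python3 -m pendant '[[0.39,-0.12,-0.5,-0.5],[0.39,-0.12,-0.8,0],[0,0,-0.8,0],[0,0,-0.8,0],[0,0,-0.8,0],[0,0,-0.5,0],[0,0,0,0]]' 0.5 60; python3 -m pendant '[[0,0,-0.5,0],[0,0,-0.4,0],[0,0,0,0]]';python3 -m pendant '[[0,0,-0.5,0],[0,0,-0.5,0],[0,0,0,0]]')|egrep 'time|pos|force'; python3 -c "
from h import *
print(get_state()['joints'])"
```

```text
time_s: 73.3
tool_pos: [0.4592, 0.0976, 0.1419]
force: [-0.8, 0.4, 0.7]
time_s: 73.6
tool_pos: [0.4605, 0.0981, 0.0991]
force: [0.2, -0.5, 0.9]
time_s: 73.9
tool_pos: [0.4606, 0.0982, 0.0492]
force: [-0.0, 0.4, 0.6]
[-21.58793459  34.3585239    3.91868699 132.45851962 -10.14122068
  13.34080348  52.79157899]
```

```bash
(python3 -m pendant '[[0,0,-0.4,0],[0,0,-0.35,0],[0,0,0,0]]'; python3 -m pendant '[[0,0,0,0],[0,0,0,0],[0,0,0,0],[0,0,0,0],[0,0,0,0],[0,0,0,0]]' -1 60; python3 -m pendant '[[0,0,0.06,0],[-0.2,0.1,0.04,0],[-0.2,0.15,0,0],[-0.2,0.2,0,0],[0,0.2,0,0],[0,0,0,0]]')|egrep 'time|pos|force|gap'; python3 -c "
from h import *
print(get_state()['joints'])"
```

```text
time_s: 74.2
tool_pos: [0.4611, 0.0983, 0.0125]
force: [0.1, 0.4, 1.2]
finger_gap: 0.0698
time_s: 74.8
tool_pos: [0.4606, 0.0979, 0.0132]
force: [-2.1, -1.5, 12.0]
finger_gap: 0.0519
time_s: 75.4
tool_pos: [0.4309, 0.133, 0.0172]
force: [0.5, -0.3, -3.8]
finger_gap: 0.0519
[-25.87416365  37.74652882   2.32029076 135.82159102 -13.98152239
   6.41832749  51.3408457 ]
```

```bash
(python3 -m pendant '[[0,0,0.2,0],[0,0,0.2,0],[-0.05,0.2,0,0],[-0.1,0.25,0,-1],[-0.07,0.2,0,-1],[0,0,0,-1],[0,0,0,-1],[0,0,0,-1]]'; python3 -m pendant '[[0,0,0,-1],[0,0,0,-1],[0,0,0,-1],[0,0,0,0]]'; python3 -m pendant '[[0,0,0.4,0],[0,0,0.4,0],[0,0,0,0]]')|egrep 'time|pos|force|gap'; python3 -c "
from h import *
print(get_state()['joints'])"
```

```text
time_s: 76.2
tool_pos: [0.42, 0.1639, 0.0375]
force: [0.1, -0.1, -4.1]
finger_gap: 0.0514
time_s: 76.6
tool_pos: [0.42, 0.1637, 0.0375]
force: [0.1, -0.8, -3.7]
finger_gap: 0.0517
time_s: 76.9
tool_pos: [0.4207, 0.1638, 0.0789]
force: [-0.0, -0.3, -3.9]
finger_gap: 0.0511
[-39.1156014   31.08376294  15.11616133 134.64632625 -27.97873765
  16.61949631  30.24794577]
```

```bash
(python3 -m pendant '[[0,0,0.8,0],[0,0,0.8,0],[0,0,0.8,0],[0,0,0.4,1],[0,0.4,0,1],[-0.2,0.6,0,1],[-0.3,0.6,0,1],[-0.3,0.6,0,1]]'; python3 -m pendant '[[-0.4,0.6,0,1],[-0.3,0.5,0,1],[-0.18,0.22,0,1],[0,0,0,1],[0,0,0,1],[0,0,0,1],[0,0,0,1],[0,0,0,1]]'; python3 -m pendant '[[0,0,0,1],[0,0,0,1],[0,0,0,0]]')|egrep 'time|pos|force|gap|rot'; python3 - <<'E'
from h import *
i,K,E=cam('scene'); np.savez('scene14.npz',i=i,K=K,E=E); print(get_state()['joints'])
i2,K2,E2=cam('top')
x,y=map(int,proj(K,E,[.37,.34,.22])); x2,y2=map(int,proj(K2,E2,[.37,.34,.22])); print(x,y,x2,y2)
f=lambda i,x,y:cv2.resize(i[max(0,y-60):y+60,max(0,x-48):x+48],(400,500),interpolation=cv2.INTER_CUBIC)
cv2.imwrite('pics/s14.png',np.hstack([f(i,x,y),f(i2,x2,y2)]))
E
```

```text
time_s: 77.7
tool_pos: [0.3787, 0.275, 0.2159]
eef_rot: [[0.648, 0.761, 0.002], [0.761, -0.648, 0.002], [0.003, 0.0, -1.0]]
force: [1.2, -0.5, -4.2]
finger_gap: 0.052
time_s: 78.5
tool_pos: [0.3356, 0.3389, 0.2161]
eef_rot: [[0.147, 0.989, 0.0], [0.989, -0.147, 0.002], [0.002, -0.0, -1.0]]
force: [-0.2, 0.7, -4.1]
finger_gap: 0.0521
time_s: 78.8
tool_pos: [0.3357, 0.3388, 0.2163]
eef_rot: [[0.01, 1.0, -0.0], [1.0, -0.01, 0.003], [0.003, -0.0, -1.0]]
force: [-0.7, 0.3, -4.6]
finger_gap: 0.0513
[-62.45709412  17.85990919  13.5386694  124.16325166  -6.79457325
  38.5324822   45.03442878]
267 234 163 247
```

View pics/s14.png

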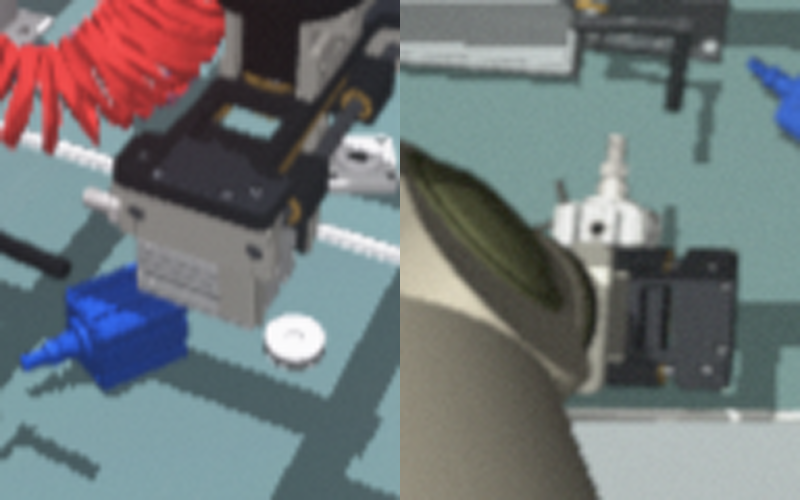

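```bash
(python3 -m pendant '[[0,0,-0.8,0],[0,0,-0.8,0],[0,0,-0.8,0],[0,0,-0.8,0],[0,0,-0.5,0],[0,0,-0.2,0],[0,0,0,0]]'; python3 -m pendant '[[0,0,-0.06,0],[0,0,-0.04,0],[0,0,0,0]]')|egrep 'time|pos|force|gap'; python3 -c "
from h import *
print(get_state()['joints'])"
```

```text
time_s: 79.6
tool_pos: [0.3357, 0.3388, 0.0211]
force: [0.2, 0.2, -3.2]
finger_gap: 0.0515
time_s: 79.9
tool_pos: [0.3363, 0.3397, 0.0181]
force: [-0.2, -0.6, -4.1]
finger_gap: 0.0515
[-54.5580882   38.15906352   3.66317753 132.42746958 -14.41456654
   9.48371328  51.84477311]
```

```bash
(python3 -m pendant '[[0,0,-0.05,0],[0,0,-0.05,0],[0,0,0,0]]'; python3 -m pendant '[[0,0,-0.04,0],[0,0,0,0]]')|egrep 'time|pos|force|gap'; python3 -c "
from h import *
print(get_state()['joints'])"
```

```text
time_s: 80.2
tool_pos: [0.3361, 0.3396, 0.0132]
force: [-1.3, -0.5, 14.0]
finger_gap: 0.0518
time_s: 80.4
tool_pos: [0.3361, 0.3396, 0.0131]
force: [-5.8, -2.7, 47.4]
finger_gap: 0.0516
[-54.26544441  38.72660082   3.26151213 132.59128618 -14.5849418
   8.6433439   51.99429057]
```

```bash
(python3 -m pendant '[[0,0,0.05,0],[0,0,0,0],[0,0,0,0],[0,0,0.3,0],[0,0,0.8,0],[0,0,0.8,0],[0.7,0,0.8,0],[0.72,0,0.8,0]]' 0.5; python3 -m pendant '[[0,0,0,0],[0,0,0,0]]' -0.14)|egrep 'time|pos|force|gap'; python3 - <<'E'
from h import *
np.set_printoptions(precision=4,suppress=True)
i,K,E=cam('wrist'); np.savez('w15.npz',i=i,K=K,E=E); s=get_state(); print(s['joints'])
u=[proj(K,E,p,True) for p in ([.334,.34,.052],[.396,.34,.052],[.44,.34,.026])]; print(u)
x,y=map(int,u[1]); print(i.shape)
x0,y0,x1,y1=max(0,x-110),max(0,y-110),min(512,x+110),min(384,y+90)
c=i[y0:y1,x0:x1]; cv2.imwrite('pics/w15.png',cv2.resize(c,(int((x1-x0)*3),int((y1-y0)*3)))); print(x0,y0)
E
```

```text
time_s: 81.2
tool_pos: [0.4022, 0.3391, 0.1842]
force: [0.7, 0.4, -1.1]
finger_gap: 0.07
time_s: 81.4
tool_pos: [0.4026, 0.3392, 0.1827]
force: [0.0, -0.2, -1.9]
finger_gap: 0.0582
[-55.7059  23.9787  12.9492 120.5155  -9.0757  36.3154  52.7898]
[array([249.6517, 115.6558]), array([250.5006, 176.9368]), array([251.0325, 210.3814])]
(384, 512, 3)
140 66
```

View pics/w15.png

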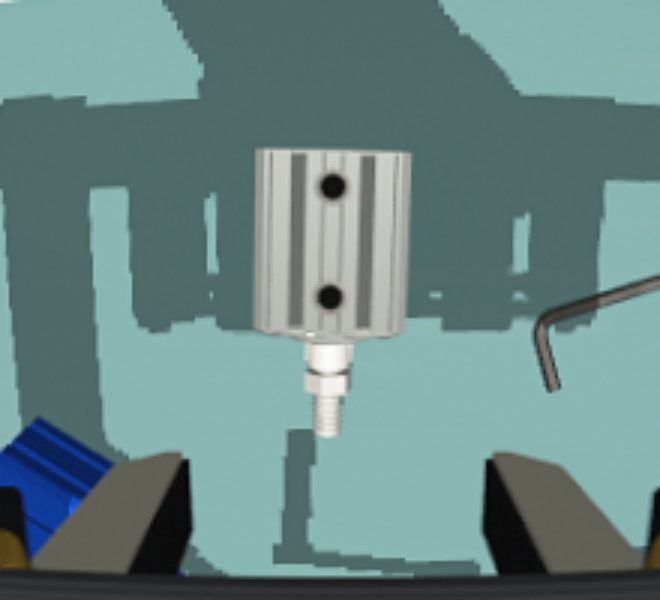

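```bash
(python3 -m pendant '[[0.08,0,-0.8,0.3],[0,0,-0.8,0],[0,0,-0.8,0],[0,0,-0.7,0],[0,0,-0.4,0],[0,0,0,0],[0,0,0,0]]'; python3 -m pendant '[[0,0,0,0],[0,0,0,0],[0,0,0,0],[0,0,0,0],[0,0,0,0],[0,0,0,0]]' -1 14)|egrep 'time|pos|force|gap'; python3 -c "
from h import *
s=get_state();print(s['joints'])"
```

```text
time_s: 82.15
tool_pos: [0.4045, 0.3382, 0.0066]
force: [-0.3, 0.5, -0.2]
finger_gap: 0.0401
time_s: 82.75
tool_pos: [0.4065, 0.3397, 0.0082]
force: [-0.7, 0.9, 7.1]
finger_gap: 0.0152
[-49.31780588  40.54602006   4.96421398 125.9261175  -14.19465387
  13.79799043  58.75007362]
```

Gripped on the rod (15 mm gap). Lift gently so the body swings down.

```bash
(python3 -m pendant '[[0,0,0.15,0],[0,0,0.15,0],[0,0,0.15,0],[0,0,0.15,0],[0,0,0.15,0],[0,0,0.15,0],[0,0,0.15,0],[0,0,0.15,0]]'; python3 -m pendant '[[0,0,0.2,0],[0,0,0.2,0],[0,0,0.2,0],[0,0,0.2,0],[0,0,0,0],[0,0,0,0],[0,0,0,0]]')|egrep 'time|pos|force|gap'; python3 - <<'E'
from h import *
np.set_printoptions(precision=4,suppress=True)
s=get_state();print(s['joints'],s['moment'])
i,K,E=cam('wrist'); np.savez('w16.npz',i=i,K=K,E=E)
print([proj(K,E,p,True) for p in ([.407,.34,.06],[.38,.314,.09],[.38,.366,.09],[.38,.314,.03],[.33,.34,.09])])
h=cv2.cvtColor(i,cv2.COLOR_BGR2HSV)
m=cv2.inRange(h,(0,0,140),(180,40,255)); m[260:]=0
n,l,st,c=cv2.connectedComponentsWithStats(m)
print(*[(st[k],c[k].round()) for k in range(1,n) if st[k][4]>150],sep='\n')
E
```

```text
time_s: 83.55
tool_pos: [0.4063, 0.3392, 0.0682]
force: [0.5, -0.0, -3.4]
finger_gap: 0.0154
time_s: 84.25
tool_pos: [0.4061, 0.339, 0.1073]
force: [-0.2, 0.5, -3.9]
finger_gap: 0.0153
[-52.9667  30.7566  10.0403 123.4466 -11.7772  26.5356  56.7474] [ 0.0511 -0.3338  0.0444]
[array([250.8824, 208.4997]), array([210.3557, 181.5028]), array([292.1207, 182.1673]), array([219.9027, 166.4096]), array([251.9881, 101.8409])]
(array([    0,     0,   512,   223, 21008], dtype=int32), array([297.,  36.]))
(array([  196,    93,   113,   165, 12331], dtype=int32), array([252., 167.]))
(array([  71,  146,   33,   39, 1008], dtype=int32), array([ 87., 165.]))
```

```bash
python3 - <<'E'
from h import *
np.set_printoptions(precision=1,suppress=True)
i,K,E=load('w16'); g=cv2.cvtColor(i,cv2.COLOR_BGR2GRAY)
G=np.array([.4065,.339,.126])
for a in (0,15,30,45,60,75,90):
    t=np.radians(a); d=np.array([np.cos(t),0,np.sin(t)]); n=np.array([-np.sin(t),0,np.cos(t)]) # n=port dir
    F=G-.0725*d
    P=lambda s,v:proj(K,E,F+s*d+.026*n+np.array([0,v,0]),True)
    print(a,'foot',P(0,-.026),P(0,.026),'top',P(.062,-.026),P(.062,.026),'ports',P(.012,0),P(.05,0))
m=(g<60).astype(np.uint8); n,l,st,c=cv2.connectedComponentsWithStats(m[80:260,190:315])
print(*[(st[k],c[k]+[190,80]) for k in range(1,n) if 15<st[k][4]<400],sep='\n')
E
```

```text
0 foot [186.7 103.7] [313.5 104.8] top [191.6 244.9] [306.4 245.8] ports [249.8 132.2] [249.1 220.9]
15 foot [195.4  96.8] [305.1  97.7] top [192.2 229. ] [306.  229.9] ports [250.  120.6] [249.3 203.4]
30 foot [202.2 101.2] [298.4 102. ] top [193.7 214.6] [304.8 215.5] ports [250.1 120. ] [249.4 190.4]
45 foot [207.3 113. ] [293.2 113.7] top [195.7 203.2] [303.  204.1] ports [250.1 127.2] [249.5 182.7]
60 foot [211.  129.7] [289.3 130.4] top [198.  195.6] [300.9 196.4] ports [250.  139.8] [249.6 180.1]
75 foot [213.6 149.8] [286.4 150.4] top [200.4 191.9] [298.6 192.7] ports [249.9 156.2] [249.6 181.9]
90 foot [215.4 172. ] [284.3 172.6] top [202.5 192. ] [296.5 192.8] ports [249.8 175.2] [249.6 187.4]
(array([ 54,  30,  18,  17, 242], dtype=int32), array([252.1, 118. ]))
(array([ 54, 112,  18,  18, 257], dtype=int32), array([252.1, 200.5]))
(array([ 30, 156,  65,  24, 329], dtype=int32), array([252.1, 252.5]))
```

```bash
cat > ang.py <<'E'
from h import *
def ang():
    s=get_state(); i,K,E=cam('wrist'); g=cv2.cvtColor(i,cv2.COLOR_BGR2GRAY)
    G=np.array(s['tool_pos'])+[0,0,.019]
    m=(g<60).astype(np.uint8); n,l,st,c=cv2.connectedComponentsWithStats(m[80:245,225:275])
    b=sorted([tuple((c[k]+[225,80]).round(1)) for k in range(1,n) if 25<st[k][4]<400 and st[k][2]<28],key=lambda t:t[1])
    yaw=np.degrees(np.arctan2(s['eef_rot'][1,0],s['eef_rot'][0,0]))-90
    print('blobs',[tuple(map(float,q)) for q in b],'tcp',s['tool_pos'].round(4),'F',s['force'].round(1),'gap',round(s['finger_gap'],4))
    for a in range(0,100,10):
        t=np.radians(a); w=np.radians(yaw); h=np.array([np.cos(w),np.sin(w),0]); d=h*np.cos(t)+[0,0,np.sin(t)]; nn=-h*np.sin(t)+[0,0,np.cos(t)]
        F=G-.0725*d; print(a,[float(proj(K,E,F+q*d+.026*nn,True)[1].round(0)) for q in (.012,.05)],end=' ')
    print(); return i
ang()
E
(python3 -m pendant '[[0,0,-0.4,0],[0,0,-0.4,0],[0,0,0,0],[0,0,0,0],[0,0,0,0]]' - 8)|egrep 'time|gap'; python3 ang.py; (python3 -m pendant '[[0,0,0,0],[0,0,0,0],[0,0,0,0],[0,0,0,0],[0,0,0,0]]' - 6)|egrep 'time|gap'; python3 ang.py
```

```text
time_s: 84.8
finger_gap: 0.0153
blobs [(252.7, 109.5), (252.7, 168.2), (235.4, 238.6), (268.5, 238.8)] tcp [0.4066 0.3393 0.0681] F [ 0.  -0.6 -3.2] gap 0.0153
0 [131.0, 220.0] 10 [122.0, 208.0] 20 [119.0, 198.0] 30 [119.0, 190.0] 40 [123.0, 184.0] 50 [130.0, 181.0] 60 [139.0, 179.0] 70 [150.0, 180.0] 80 [162.0, 183.0] 90 [175.0, 187.0] 
time_s: 85.35
finger_gap: 0.0158
blobs [(252.6, 109.5), (252.7, 167.6), (235.3, 238.5), (268.7, 238.5)] tcp [0.4063 0.3392 0.0676] F [ 0.2  0.6 -4.1] gap 0.0158
0 [131.0, 220.0] 10 [122.0, 208.0] 20 [118.0, 198.0] 30 [119.0, 190.0] 40 [123.0, 184.0] 50 [130.0, 181.0] 60 [139.0, 179.0] 70 [150.0, 180.0] 80 [162.0, 183.0] 90 [175.0, 187.0]
```

```bash
cat > ang.py <<'E'
from h import *
from scipy.optimize import least_squares
def ang():
    s=get_state(); i,K,E=cam('wrist'); g=cv2.cvtColor(i,cv2.COLOR_BGR2GRAY)
    G=np.array(s['tool_pos'])+[0,0,.019]
    m=(g<60).astype(np.uint8); n,l,st,c=cv2.connectedComponentsWithStats(m[80:225,225:275])
    b=sorted([tuple((c[k]+[225,80]).round(1)) for k in range(1,n) if 25<st[k][4]<400 and st[k][2]<28],key=lambda t:t[1])
    yaw=np.degrees(np.arctan2(s['eef_rot'][1,0],s['eef_rot'][0,0]))-90
    print('blobs',[tuple(map(float,q)) for q in b],'tcp',s['tool_pos'].round(4),'F',s['force'].round(1),'gap',round(s['finger_gap'],4))
    w=np.radians(yaw); h=np.array([np.cos(w),np.sin(w),0])
    def rows(p):
        t,sl=p; d=h*np.cos(t)+[0,0,np.sin(t)]; nn=-h*np.sin(t)+[0,0,np.cos(t)]; F=G-sl*d
        return np.array([proj(K,E,F+q*d+.026*nn,True)[1] for q in (.012,.05)])
    if len(b)>=2:
        for t0 in (.3,1.3):
            r=least_squares(lambda p:rows([p[0],p[1]/10])-[b[0][1],b[1][1]],[t0,.73]); t,sl=r.x[0],r.x[1]/10
            print('alpha',np.degrees(t).round(1),'slide',round(sl,4),'low edge z',round(G[2]-sl*np.sin(t)-.026*np.cos(t),4),'res',r.cost.round(2))
ang()
E
python3 ang.py; (python3 -m pendant '[[0,0,0.3,0],[0,0,-0.2,0],[0,0,0.3,0],[0,0,-0.2,0],[0,0,0.2,0],[0,0,0,0],[0,0,0,0]]' - 6)|egrep 'time|gap'; python3 ang.py
```

```text
blobs [(252.6, 109.5), (252.8, 167.6)] tcp [0.4063 0.3392 0.0676] F [-0.4 -0.  -4.7] gap 0.0159
alpha 38.6 slide 0.082 low edge z 0.0151 res 0.0
alpha 38.6 slide 0.082 low edge z 0.0151 res 0.0
time_s: 86.15
finger_gap: 0.0004
blobs [(256.9, 213.8)] tcp [0.4063 0.3392 0.0875] F [ 0.2  1.1 -0.5] gap 0.0004
```

```bash
(python3 -m pendant '[[0,0,0.6,0],[0.3,0,0.8,0],[0.3,0,0.8,0],[0.3,0,0.8,0],[0.3,0,0.4,0],[0,0,0,0],[0,0,0,0]]' 0.5 30)|egrep 'time|pos'; python3 - <<'E'
from h import *
np.set_printoptions(precision=3,suppress=True)
i,K,E=cam('wrist'); np.savez('w17.npz',i=i,K=K,E=E)
h=cv2.cvtColor(i,cv2.COLOR_BGR2HSV); m=cv2.inRange(h,(0,0,110),(180,30,255)); m[250:]=0
n,l,st,c=cv2.connectedComponentsWithStats(m)
for k in range(1,n):
    if st[k][4]>200:
        ct=max(cv2.findContours((l==k).astype(np.uint8),cv2.RETR_EXTERNAL,cv2.CHAIN_APPROX_NONE)[0],key=cv2.contourArea)
        print(st[k],c[k],onz(K,E,*c[k],.03,True))
        if st[k][2]<150: print(cv2.approxPolyDP(ct,3,True)[:,0].tolist())
g=cv2.cvtColor(i,cv2.COLOR_BGR2GRAY); x,y=map(int,proj(K,E,[.37,.34,.03],True)); print('exp',x,y)
sub=g[y-70:y+70,x-70:x+70]
d=(sub<60).astype(np.uint8); n,l,st,c=cv2.connectedComponentsWithStats(d)
for k in range(1,n):
    if 15<st[k][4]<400: p=c[k]+[x-70,y-70]; print('dark',st[k][2:],p,onz(K,E,*p,.052,True))
# ascii
a=cv2.resize(sub,(70,35),interpolation=cv2.INTER_AREA)
for r in a: print(''.join(' .:-=+*#%@'[min(9,int(v)//26)] for v in r))
E
```

```text
time_s: 86.9
tool_pos: [0.4658, 0.339, 0.257]
[    0     0   512   226 17724] [273.138  32.533] [0.282 0.368 0.03 ]
[126  94  27  27 558] [138.412 107.263] [0.381 0.185 0.03 ]
[[136, 94], [128, 100], [126, 111], [133, 120], [142, 120], [150, 115], [152, 102]]
[ 231  104   47   46 1731] [253.718 126.427] [0.41  0.343 0.03 ]
[[271, 104], [232, 108], [237, 149], [276, 144]]
[ 23 113  33  44 770] [ 38.699 134.277] [0.408 0.003 0.03 ]
[[42, 113], [23, 129], [34, 156], [55, 141]]
[480 135  32  14 216] [496.602 141.116] [0.406 0.763 0.03 ]
[[480, 142], [511, 148], [506, 143], [511, 142], [502, 137], [483, 135], [500, 141]]
[479 148  33  16 236] [497.267 154.958] [0.43  0.768 0.03 ]
[[481, 148], [504, 157], [479, 154], [511, 163], [507, 159], [511, 158], [510, 153]]
[477 172  35  27 294] [490.918 183.276] [0.481 0.761 0.03 ]
[[477, 172], [492, 180], [478, 178], [488, 184], [477, 184], [511, 198], [499, 191], [500, 184], [496, 183], [501, 179]]
[ 442  190   70   44 1088] [482.589 212.041] [0.533 0.752 0.03 ]
[[443, 203], [456, 211], [442, 206], [443, 210], [468, 224], [471, 219], [488, 222], 
[... 2484 characters left out ...]
=========+##*====####%@#+***#***@%#%%%*===============-::====
==######+==========+#*====#####%%******+%@%%%%#+============+++*::-===
=+######+==========+#*====+#####%%%##%%%%#%%%%#+============+###=::-==
==######+==========+#*=====*#######%%%###%%%==#%============+###=::-==
==######*==========+*+=====#*-=#########%###**##============+**+======
==######*==================*####++*****++=============================
==######*==========++=======================================+++=======
-==**###*=========================++++=====+++++++===========+++======
.::-=++*#*++=+***####*++++++====*######***########++++=====+*####***==
....:--==+*################*===+######################################
```

```bash
python3 - <<'E'
from h import *
np.set_printoptions(precision=4,suppress=True)
i,K,E=load('w17')
P=np.array([onz(K,E,*p,.062,True) for p in [(271,104),(232,108),(237,149),(276,144)]]); print(P,P.mean(0),np.linalg.norm(np.roll(P,-1,0)-P,axis=1))
i,K,E=cam('scene'); np.savez('scene18.npz',i=i,K=K,E=E)
C=P.mean(0)
for n,p in [('rodtip',[*C[:2],.106]),('port lo',[C[0]-.026,C[1],.012]),('port hi',[C[0]-.026,C[1],.05]),('left corner top',[C[0]-.026,C[1]+.026,.062]),('foot',[C[0]-.026,C[1]+.026,0])]: print(n,proj(K,E,p))
x,y=map(int,proj(K,E,[*C[:2],.05])); g=cv2.cvtColor(i,cv2.COLOR_BGR2GRAY)
print(x-32,y-32)
a=cv2.resize(g[y-32:y+32,x-32:x+32],(128,64),interpolation=cv2.INTER_CUBIC)
for r in a: print(''.join(' .:-=+*#%@'[min(9,int(v)//26)] for v in r))
E
```

```text
[[0.3818 0.3635 0.062 ]
 [0.3871 0.3167 0.062 ]
 [0.4371 0.3229 0.062 ]
 [0.4305 0.3704 0.062 ]] [0.4091 0.3434 0.062 ] [0.0471 0.0504 0.0479 0.0492]
rodtip [251.1417 267.9846]
port lo [261.3044 298.8559]
port hi [261.3448 288.3566]
left corner top [256.3227 293.0133]
foot [256.4634 310.188 ]
219 252
-------------------------------:::::-----:::-------------------::::::::::::::::::::::::::-=++++++++++++++++++++++++++++++++++***
--------------------------------:::::--=--:::::------------:::::::::::::::::::::::::::::::-++++++++++++++++++++++++++++++++++**#
-------------------------------------:----:::::-------:::::::::::::::::::::::::::::::::::-=++++++++++++++++++++++++++++++++++*##
--------------------===--------------:::---::::::::::::::::::::::::::::::::::::::::::::::-=++++++++++++++++++++++++++++++++++***
------------------=======------------::::--:::::::::::::::::::::::::::::::::::::::::::::-==+++++++++++++++++++++++++++++++++++++
----------------====--=====----------::::::::::::::::::::::::::::::::::::::::::::::::::::--===++++++++++++++++++++++++++++++++==
---------------=====----
[... 6757 characters left out ...]
-------------------------------------------------------
+++=----------------------------------------------------------------------------------------------------------------------------
*++==---------------------------------------------------------------------------------------------------------------------------
*+*+=---------------------------------------------------------------------------------------------------------------------------
++++=-----==--------------------------------------------------------------------------------------------------------------------
+++=-----=++=-------=-----------------------------------------------------------------------------------------------------------
```

```bash
python3 - <<'E'
from h import *
np.set_printoptions(precision=1,suppress=True,linewidth=250)
i,K,E=load('scene18'); g=cv2.cvtColor(i,cv2.COLOR_BGR2GRAY)
C=np.array([.4091,.3434]); a=np.radians(7)
for f,n in (('-x',[-1,0]),('+y',[0,1])):
    n=np.array([n[0]*np.cos(a)-n[1]*np.sin(a),n[0]*np.sin(a)+n[1]*np.cos(a)])
    t=np.array([-n[1],n[0]])
    print(f,[proj(K,E,[*(C+.026*n+s*.026*t),z]) for s,z in ((0,.012),(0,.05),(-1,.062),(1,.062),(-1,0),(1,0))])
print('cols',list(range(236,272)))
for r in range(266,314): print(r,' '.join('%3d'%v for v in g[r,236:272]))
E
```

```text
-x [array([261.8, 297.9]), array([261.9, 287.4]), array([258.1, 292.4]), array([265.4, 275.9]), array([258.2, 309.6]), array([265.2, 292.9])]
+y [array([247.9, 303.3]), array([247.5, 292.8]), array([236.9, 286.3]), array([258.1, 292.4]), array([237.9, 303.5]), array([258.2, 309.6])]
cols [236, 237, 238, 239, 240, 241, 242, 243, 244, 245, 246, 247, 248, 249, 250, 251, 252, 253, 254, 255, 256, 257, 258, 259, 260, 261, 262, 263, 264, 265, 266, 267, 268, 269, 270, 271]
266 102 127 131 132 132 125  83  58  55  58  66  77  81  83  98 116 118 132 148 149 149 136 131 128 100  93  88  89  89  86  89  89  88  89  89  88
267 136 148 151 150 149 149 127  85  68  75  81  86  92  97 120 131 133 141 151 152 152 150 150 148 131 128 100  94  95  89  88  90  88  90  90  90
268 151 152 154 153 153 153 149 128  95  90  94 100 123 117 133 136 135 129 150 152 153 153 153 153 151 150 135 131 128 100  95  93  91  88  89  89
269 152 152 154 154 153 154 152 149 133 130 130 131 141 123 137 140 128 123 147 153 152 154 153 150 152 152 151 151 149 134 130 127 101  94  94  91
270 153 151 151 154 153 152 152 151 15
[... 5773 characters left out ...]
  89  90  89  89  87  88  87  87  88  90  91  94  95  92  89  88  86  88  86  88  88  89  86  87  88  90  90
310  88  85  88  87  89  88  86  88  87  88  89  89  88  88  88  88  88  89  88  89  91  90  88  88  88  88  87  88  87  88  87  90  88  88  86  89
311  89  87  89  90  89  88  89  89  89  90  89  89  88  88  88  88  87  86  89  90  90  89  87  87  89  87  88  87  88  89  87  88  88  89  88  88
312  88  88  86  88  88  89  87  89  88  88  89  89  89  88  87  88  87  88  87  89  88  87  87  89  88  89  86  87  88  87  86  90  91  88  89  90
313  88  88  88  88  86  89  87  89  89  89  89  88  88  86  88  89  88  86  88  88  90  87  88  87  88  88  89  87  88  89  88  89  88  89  89  89
```

```bash
(python3 -m pendant '[[-0.57,0.05,0,1],[-0.57,0.04,0,0.6],[0,0,-0.8,0],[0,0,-0.8,0],[0,0,-0.8,0],[0,0,-0.8,0],[0,0,-0.8,0],[0,0,0,0]]' 0.61; python3 -m pendant '[[0,0,-0.4,0],[0,0,0,0],[0,0,0,0]]')|egrep 'time|pos|force|rot'; python3 -c "
from h import *
print(get_state()['joints'])"
```

```text
time_s: 87.8
tool_pos: [0.406, 0.3413, 0.0526]
eef_rot: [[-0.121, 0.993, -0.007], [0.993, 0.121, -0.004], [-0.003, -0.008, -1.0]]
force: [0.3, -0.2, -0.2]
time_s: 88.1
tool_pos: [0.4091, 0.3437, 0.0386]
eef_rot: [[-0.12, 0.993, -0.0], [0.993, 0.12, 0.003], [0.003, 0.0, -1.0]]
force: [-0.0, 0.6, 0.6]
[-50.14704394  37.578325     6.01931971 124.71917865 -12.32465758
  18.11171666  63.25878187]
```

```bash
(python3 -m pendant '[[0,0,0,0],[0,0,0,0],[0,0,0,0],[0,0,0,0],[0,0,0,0],[0,0,0,0]]' -1 25; python3 -m pendant '[[0,0,0,-0.6],[0,0,0,-0.6],[0,0,0,-0.52],[0,0,0,0],[0,0,0,0]]')|egrep 'time|pos|force|rot|gap'
```

```text
time_s: 88.7
tool_pos: [0.4095, 0.3433, 0.0383]
eef_rot: [[-0.12, 0.993, 0.001], [0.993, 0.12, 0.004], [0.003, 0.001, -1.0]]
force: [-0.3, -2.1, 9.0]
finger_gap: 0.052
time_s: 89.2
tool_pos: [0.4102, 0.3437, 0.0383]
eef_rot: [[0.0, 1.0, 0.002], [1.0, -0.0, 0.004], [0.004, 0.002, -1.0]]
force: [0.5, -2.2, 6.5]
finger_gap: 0.0518
```

Squared up exactly. Release, rise, and verify numerically.

```bash
(python3 -m pendant '[[0,0,0,0],[0,0,0,0],[0,0,0,0],[0,0,0,0],[0,0,0.5,0],[0,0,0.9,0],[0,0,1,0],[0.4,0,1,0]]' 0.61; python3 -m pendant '[[0.4,0,0.8,0],[0.4,0,0,0],[0,0,0,0],[0,0,0,0]]')|egrep 'time|pos'; python3 - <<'E'
from h import *
np.set_printoptions(precision=4,suppress=True)
i,K,E=cam('wrist'); np.savez('w19.npz',i=i,K=K,E=E)
x,y=map(int,proj(K,E,[.41,.3437,.062],True)); x0,y0=x-45,max(0,y-45)
h=cv2.cvtColor(i,cv2.COLOR_BGR2HSV)[y0:y+45,x0:x+45]; m=cv2.inRange(h,(0,0,110),(180,30,255))
m=cv2.morphologyEx(m,cv2.MORPH_OPEN,np.ones((3,3)))
ct=max(cv2.findContours(m,cv2.RETR_EXTERNAL,cv2.CHAIN_APPROX_NONE)[0],key=cv2.contourArea)
w=np.array([onz(K,E,p[0]+x0,p[1]+y0,.062,True)[:2] for p in ct[:,0]])
print(cv2.minAreaRect((w*1000).astype(np.float32)))
i,K,E=cam('scene'); np.savez('scene19.npz',i=i,K=K,E=E); g=cv2.cvtColor(i,cv2.COLOR_BGR2GRAY)
for z in(.012,.05): 
    u,v=proj(K,E,[.384,.3437,z]); u,v=int(round(u)),int(round(v)); print((u,v)); print(g[v-3:v+4,u-4:u+5])
a=load('scene12')[0]; a0=load('scene0')[0]
for n,p in [('pan',(.583,.49,.02)),('handle',(.49,.317,.151)),('cap',(.587,.379,.195)),('blue',(.483,.231,.026)),('piston',(.379,.176,.01)),('endcap',(.409,-.02,.01)),('hex',(.4,.46,0))]:
    u,v=proj(K,E,p).astype(int); s=lambda im:im[v-12:v+12,u-12:u+12]
    print(n,[(cv2.absdiff(s(i),s(b)).max(2)>45).sum() for b in (a0,a)])
E
```

```text
time_s: 90.0
tool_pos: [0.4258, 0.3435, 0.2057]
time_s: 90.4
tool_pos: [0.4672, 0.3433, 0.2433]
((409.78790283203125, 345.52001953125), (51.74425506591797, 51.576969146728516), 0.01244330033659935)
(261, 299)
[[118 124 124 106 100 107 115 102  93]
 [115 121 123 104  96 103 109  95  89]
 [116 121 120 100  77  99  98  91  90]
 [118 120 120  99  67  96  90  89  88]
 [118 121 119  95  80  94  90  90  89]
 [117 116 120 100  92  90  90  89  88]
 [115 116 118 100  93  89  88  90  88]]
(261, 288)
[[162 160 155 151 123 119 133 122  95]
 [162 153 146 137 112 112 131 118  96]
 [159 147 141 114  92 104 128 117  95]
 [145 134 134 103  73 107 128 117  96]
 [130 122 127  96  69 114 128 114  99]
 [143 127 128 101  91 115 127 115 103]
 [141 130 128 110 104 117 125 114 101]]
pan [np.int64(257), np.int64(46)]
handle [np.int64(11), np.int64(13)]
cap [np.int64(17), np.int64(0)]
blue [np.int64(0), np.int64(0)]
piston [np.int64(0), np.int64(0)]
endcap [np.int64(0), np.int64(0)]
hex [np.int64(149), np.int64(154)]
```

```bash
python3 - <<'E'
from h import *
V=[('scene0',0),('top0',0),('w1',1),('w2',1),('w3',1),('w4',1),('w13',1),('scene19',0)]
X=np.arange(.42,.76,.02); Y=np.arange(.24,-.22,-.02)
ims=[(*load(n),f) for n,f in V]
print('     '+' '.join('%4.0f'%(y*1000) for y in Y))
for x in X[::-1]:
    row=[]
    for y in Y:
        s=0;wh=0
        for im,K,E,f in ims:
            u,v=proj(K,E,[x,y,.03],bool(f)); lim=212 if f else 383
            if not(1<u<510 and 1<v<lim): continue
            b,g,r=[int(c) for c in im[int(v),int(u)]]
            if r>1.7*max(b,g) : continue
            s+=1; wh+= (max(b,g,r)-min(b,g,r)<22 and min(b,g,r)>130)
        row.append('%d/%d'%(s,wh))
    print('%.2f '%x,' '.join('%4s'%q for q in row))
# hex
for n,seed in (('w9',None),('w19',None)):
    im,K,E=load(n); u,v=map(int,proj(K,E,[.405,.425,.002],True)); g=cv2.cvtColor(im,cv2.COLOR_BGR2HSV)[v-25:v+25,u-25:u+25]
    m=(g[...,1]<45)&(g[...,2]<140); p=np.argwhere(m); w=np.array([onz(K,E,q[1]+u-25,q[0]+v-25,.002,True)[:2] for q in p]); print(n,len(p),w.min(0) if len(p) else '',w.max(0) if len(p) else '')
E
```

```text
240  220  200  180  160  140  120  100   80   60   40   20    0  -20  -40  -60  -80 -100 -120 -140 -160 -180 -200
0.74   5/0  4/0  4/2  4/0  4/1  5/1  5/0  5/0  3/0  3/1  3/0  4/0  3/0  2/1  4/0  4/0  6/1  4/0  4/0  5/0  4/0  4/0  4/0
0.72   5/0  4/0  4/2  4/0  4/2  4/0  5/0  4/1  4/0  3/1  3/0  4/0  4/0  3/0  4/3  4/1  5/1  4/0  5/0  6/0  5/0  4/0  4/0
0.70   5/0  5/0  4/0  4/2  4/0  4/0  4/0  3/0  3/0  3/2  3/0  3/0  3/0  4/2  4/2  4/0  4/0  4/0  5/0  4/0  4/0  4/0  4/0
0.68   5/0  5/0  4/0  6/0  5/0  5/0  3/0  4/1  3/0  3/2  3/0  3/0  3/0  4/0  4/0  4/0  5/0  6/0  5/0  5/0  6/0  5/0  4/0
0.66   5/0  6/0  6/0  5/0  5/0  2/0  3/0  3/1  4/2  3/2  3/0  3/0  2/0  5/0  5/0  5/2  4/0  4/0  5/0  4/0  4/0  4/0  4/0
0.64   6/1  6/0  6/0  5/0  5/0  3/0  2/0  1/0  1/0  4/4  3/0  5/0  5/0  5/0  3/0  3/0  3/1  3/0  3/0  3/0  3/0  2/0  2/0
0.62   6/0  6/0  6/0  6/1  4/0  3/0  2/0  4/3  1/0  2/1  4/0  4/0  5/0  3/0  3/0  3/0  3/0  3/0  2/0  2/0  3/0  2/0  2/0
0.60   6/0  6/0  6/0  6/0  6/1  2/0  2/0  2/2  2/0  2/0  5/1  3/0  2/0  2/0  2/0  1/0  2/0  1/0  2/0  2/0  3/0  2/0  2/0
0.58   7/0  7/0  6
[... 481 characters left out ...]
  7/0  7/0  7/0  7/0  7/0  7/6  7/6  5/4  4/2  4/0  3/0  3/0  3/0  3/0  3/0  2/0  3/0  3/0  4/0  3/0  4/0
0.48   7/0  6/0  6/0  6/0  6/0  6/0  6/0  6/6  6/5  6/4  6/1  6/0  4/0  5/0  5/1  5/0  5/0  5/1  5/0  5/0  4/0  4/0  2/0
0.46   6/0  6/0  6/0  6/0  6/0  6/1  6/0  6/1  6/5  6/5  6/0  6/0  6/0  6/0  5/0  5/0  5/0  4/0  5/0  4/0  4/1  4/2  4/0
0.44   6/0  6/0  6/0  6/0  6/0  6/0  6/0  6/1  6/0  6/3  6/0  6/0  6/0  6/2  6/0  6/0  5/0  4/0  4/0  4/0  2/0  4/0  4/0
0.42   6/0  6/0  6/0  6/0  6/0  6/0  6/0  6/0  6/0  6/3  6/0  6/5  6/6  6/4  6/1  6/0  6/0  5/0  5/0  3/0  3/0  3/0  3/0
w9 403 [0.36316252 0.37809156] [0.43044887 0.46758001]
w19 177 [0.38783847 0.42140744] [0.42953488 0.45846255]
```

```bash
python3 - <<'E'
from h import *
i,K,E=load('scene19'); h=cv2.cvtColor(i,cv2.COLOR_BGR2HSV)[200:370,80:260]
m=cv2.inRange(h,(15,60,120),(35,255,255)); m[:,:50]=0
n,l,st,c=cv2.connectedComponentsWithStats(m); print([(st[k].tolist(),onz(K,E,*(c[k]+[80,200]),.01).round(3)) for k in range(1,n) if st[k][4]>8])
s=get_state(); print(s['time_s'],s['force'])
finish_job()
E
```

```text
[([111, 51, 4, 7, 16], array([0.621, 0.29 , 0.01 ])), ([64, 105, 9, 9, 23], array([0.606, 0.488, 0.01 ])), ([72, 111, 8, 11, 29], array([0.577, 0.495, 0.01 ]))]
90.5 [-0.13887077  0.01824505  0.08716809]
the job is handed in; nothing more can be done
```

The job is done and handed in at about 90 s on the robot's clock. There were two fittings and one cylinder in this run.

- **Canister:** I unscrewed the cap and set it aside, then tipped the canister to its stop and shook it. A look down the mouth showed it empty, and both fittings are still in the pan. I swung it back onto its upright stop.
- **Cap:** It was knocked about 3 cm while set aside, so I located it again before picking it up and screwing it down. At the end the depth stalled where expected. Its camera height is about 0.7 pixel (roughly 2 mm) below the start and did not change when I tightened it once more. The turning torque peaked at 0.66 N m and then fell to near zero, so I rely on the depth and height as proof that it is fully closed.
- **Cylinder:** It lay under the red hose, so I moved it to about (0.41, 0.344). When I lifted it by the rod, the grip was too light and it slipped out from a low height. It landed upright with the rod up, turned about 7 degrees. I squared it with the jaws on its body. The last check measured a 0.0 degree yaw error, with both ports seen on the face towards the robot.
- **Other things:** The blue cylinder, piston and end cap look unchanged from the start. The image patch round the hex key differed, but its measured position looked the same. A check of the area under the hose across several views showed no second cylinder.

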